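Put the seed-sorting bench away

ROBOT

A 7-joint arm with a two-finger parallel gripper is mounted at the origin on the work surface. World frame = base frame: x ahead of the robot, y to its left, z up, the work surface at z = 0. Lengths are in m, angles in rad, forces in N, time in s.
With the tool pointing down it reaches from about 0.4 to 0.875 m from the base axis. Payload 19.3 kg.
Tool frame: the origin (TCP) lies between the finger pads; the fingertips stand 17 mm ahead of it and the grasp point (between the pads) lies 2 mm behind it; z points along the fingers, y is the line along which they close (so a half turn about z gives the same grasp; the last joint's range is limited). The gripper opens to 85 mm and grips with 20 to 120 N. Pads are 22 mm wide; open, the fingers measure 114 mm over their backs; the gripper's body (76 mm by 85 mm) begins 54 mm behind the grasp point. The pads swing forward as they close: fully open they stand 13 mm farther back than shut.
Start: joints at [-1.348, 0.521, -0.036, 1.599, 0.021, 1.021, -0.113], TCP at [0.18, 0.598, 0.209] pointing down, gripper open.
Joint ranges: [-2.91, 2.91], [-0.3, 2.13], [-1.5, 1.42], [0.17, 2.43], [-1.26, 4.41], [0.16, 1.93], [-2.52, 2.52]. Speed limits (rad/s): [1.89, 1.89, 2.39, 2.39, 3.01, 3.01, 3.01].

INTERFACE

Orientations are given as [roll, pitch, yaw] about the fixed x, y, z axes, in that order (R = Rz(yaw) Ry(pitch) Rx(roll)).
In Python, from workcell import bot gives the robot as it stands.
- The arm moves only by the shell command python3 -m inch 'ROWS' [FORCE]. ROWS is JSON, a list of rows, each a list of 7 numbers: the shift along the tool's x, y, z in units of 200 mm (1.0 is 200 mm), then the turn, a rotation vector about the tool's x, y, z in units of 90 degrees (1.0 is 90 degrees), then the opening, from 0 (shut) to 1 (fully open). In form: [[x, y, z, rx, ry, rz, grip], ...]. A call has 1 to 20 rows; each row is the pose to reach, as a shift and turn from the pose commanded when the call began, along the tool's axes at that moment; what a row does not reach only later rows make up. A row lasts 1/8 s, in which the tool goes at most 62.5 mm and 10.7 degrees, less where a joint would pass 70% of its speed; a pose out of reach is approached as far as the arm can. A call with a number of a shift or a turn outside -1 to 1 is refused whole. A call with a gripper value outside its range is refused whole. The fingers move at their own pace and stop on an object; FORCE is the grip in N (left out, the last holds). Time passes only in rows, so rows that repeat a pose let the fingers close. It gives the time, the measured TCP pose, the force, the opening and the grip force at its end, in the units of the state.
- bot.observe(): the state, without advancing time (a new reading comes with each control period).
- bot.grab_frame(name): name is "scene" or "top"; returns a dict with "img" (480x640x3 uint8, red, green, blue), "z_map" (480x640 float32, m along the optical axis (not along the pixel's ray), 0 where there is no reading), "vfov" (degrees; the focal length in pixels is half the picture's height over the tangent of half this angle, whatever the lens; pixels are square), "cx", "cy" (the principal point, pixels), "rvec" (rotation vector, rad) and "tvec" (3), from world to camera coordinates, as OpenCV has them. Camera axes: x right, y down, z forward; pixel columns grow to the right and rows downward; lengths in m; the calibration is good to about 2 mm. A picture is of the moment at which its call begins.
- bot.job_done(): hands the job in; it is judged then, once.
The state is a dict: "clock": time; "qpos": joint angles; "qd": joint speeds; "joint_efforts": joint torques, N m; "position": TCP position; "tool_rot": TCP orientation; "force": force on the tool from outside, world axes, zero at the start; "moment": the same for the moment, N m; "grip_width": finger opening in m; "finger_force": force on a finger pad.
Only numpy, scipy, OpenCV 4.12 (cv2) and the standard library are available. Lean on these libraries where they do the work, as an engineer would, in place of code of your own. Each camera call takes 0.05 s, during which the arm holds its last target. There are 200 camera calls.

TASK

Sorting is over, so put the bench away: stand every counting plate upright on edge in the wooden rack, one plate to a slot and fully down; pack every sample jar and canister upright into the open cardboard carton, standing flat on its floor; and hang the little white pail by its red handle on the steel hook. Any order will do and there may be fewer plates or jars than last time; leave the other things on the bench where they are.

Things in the scene. Friction and masses are not known exactly. Their poses are not given: they have to be found in the camera images.
- plate_a: green seed-counting plate with small dark pits on one face, 60 wide x 105 tall x 8 mm thick, 60 g; starts leaning on the easel; may be absent. Origin: middle of its lower edge. z runs up the plate to its upper edge, y along its width, x is its thickness (the face with pits looks to +x)
- plate_b: blue seed-counting plate with small dark pits on one face, 60 wide x 105 tall x 8 mm thick, 60 g; starts leaning on the easel; may be absent. Origin: middle of its lower edge. z runs up the plate to its upper edge, y along its width, x is its thickness (the face with pits looks to +x)
- plate_c: orange seed-counting plate with small dark pits on one face, 60 wide x 105 tall x 8 mm thick, 60 g; starts leaning on the easel; may be absent. Origin: middle of its lower edge. z runs up the plate to its upper edge, y along its width, x is its thickness (the face with pits looks to +x)
- jar_a: round amber glass sample jar with a white label band, body 50 mm diameter x 56 mm tall, then a sloping shoulder to 69 mm, and a black cylindrical screw cap 26 mm diameter from 69 to 95 mm height; about 180 g, heavy base; may be absent. Origin: centre of its underside, z up
- jar_b: round amber glass sample jar with a white label band, body 50 mm diameter x 56 mm tall, then a sloping shoulder to 69 mm, and a black cylindrical screw cap 26 mm diameter from 69 to 95 mm height; about 180 g, heavy base; may be absent. Origin: centre of its underside, z up
- tin_a: square white plastic sample canister, body 48 x 48 x 56 mm (sides along its x and y), a neck 28 mm across to 69 mm, and a red cylindrical screw cap 26 mm diameter from 69 to 95 mm height; about 180 g, heavy base; may be absent. Origin: centre of its underside, z up
- tin_b: square white plastic sample canister, body 48 x 48 x 56 mm (sides along its x and y), a neck 28 mm across to 69 mm, and a red cylindrical screw cap 26 mm diameter from 69 to 95 mm height; about 180 g, heavy base; may be absent. Origin: centre of its underside, z up
- pail: white pail, 54 mm high, rim 80 mm diameter, with a rigid upright handle: two steel uprights (inner faces 66 mm apart) carry a red grip bar 80 mm long (pail's y) x 12 mm thick (x) x 26 mm tall, underside 106 mm and top 132 mm above the pail's underside; 52 mm open between rim and bar. 150 g. Origin: centre of its underside, z up
- pail_grip (a point): middle of the underside of the pail's red grip bar, 106 mm above the pail's origin; axes as the pail's
- easel: fixed white easel, foot x -62 to +38, y +-118 mm. Plates stand side by side along its y, 74 mm apart, on a ledge 45 mm above the bench (lip 8 mm), leaning 0.45 rad from vertical, tops toward its -x (to the robot), on a back board 55 mm tall along the plate; the upper 50 mm of each plate is free on both sides. Origin: under the ledge at bench height
- rack: fixed wooden rack, 172 (x) x 84 (y) x 45 mm high, with three upright slots side by side along its x, 50 mm apart; each slot is 13 mm wide (x), 68 mm long (y) and 35 mm deep, its floor 8 mm above the bench. Origin: centre of its underside
- slot0 (a point): centre of the floor of rack slot 0, 8 mm above the bench; axes as the rack's: x across the slot (the plate's thickness), y along it, z up; the slot mouth is 35 to 37 mm above this point
- slot1 (a point): centre of the floor of rack slot 1, 8 mm above the bench; axes as the rack's: x across the slot (the plate's thickness), y along it, z up; the slot mouth is 35 to 37 mm above this point
- slot2 (a point): centre of the floor of rack slot 2, 8 mm above the bench; axes as the rack's: x across the slot (the plate's thickness), y along it, z up; the slot mouth is 35 to 37 mm above this point
- carton_in (a point): centre of the inner floor, 5 mm above the bench, of a fixed open cardboard carton, outside 118 x 118 x 50 mm high, walls and floor 5 mm, inside 108 x 108 mm: room for four jars or canisters in two rows of two; x and y along its walls, z up
- hook: fixed steel hook stand: round foot 100 mm diameter, 10 mm high; post 16 mm diameter, 155 mm high, at the origin; at its top a round prong 10 mm thick, level from the post to the stand's -x for 98 mm, then turned up to a tip 167 mm above the bench, 117 mm from the post's axis. The pail's bar passes over the tip, its rim under the prong. Origin: centre of the foot's underside
- hook_seat (a point): point on top of the level part of the prong, 155 mm above the bench and 62 mm from the post's axis: a good place for the middle of the handle's underside; axes as the stand's, x along the prong (+x to the post, -x to the tip)
- dish: bystander, to be left alone: glass dish 60 mm diameter, 14 mm high, on the bench; origin under its centre
- spoon: bystander, to be left alone: metal spoon 150 mm long lying on the bench
- beaker: bystander, to be left alone: glass beaker 66 mm diameter, 85 mm high
- wash_bottle: bystander, to be left alone: white wash bottle, red cap, 64 mm diameter, 160 mm high
- lens: bystander, to be left alone: black loupe, cylinder 50 mm diameter, 30 mm high

How it is judged:
At the end, for the whole second after the job is handed in: each plate stands in a rack slot, lower edge within 6 mm of its floor, tilt under 0.3 rad; each jar and canister stands on the carton floor within 8 mm, tilt under 0.15 rad; the pail hangs by its grip bar on the prong, clear of the bench; all at rest (((x of plate_a in the frame of slot0 between -0.008 and 0.008 m and y of plate_a in the frame of slot0 between -0.01 and 0.01 m and z of plate_a in the frame of slot0 between -0.004 and 0.006 m) or (x of plate_a in the frame of slot1 between -0.008 and 0.008 m and y of plate_a in the frame of slot1 between -0.01 and 0.01 m and z of plate_a in the frame of slot1 between -0.004 and 0.006 m) or (x of plate_a in the frame of slot2 between -0.008 and 0.008 m and y of plate_a in the frame of slot2 between -0.01 and 0.01 m and z of plate_a in the frame of slot2 between -0.004 and 0.006 m)) and angle between each of plate_a, plate_b, plate_c's own z axis and vertical below 0.3 rad and linear speed of each of plate_a, plate_b, plate_c, jar_a, jar_b, tin_a, tin_b, pail below 0.05 m/s and ((x of plate_b in the frame of slot0 between -0.008 and 0.008 m and y of plate_b in the frame of slot0 between -0.01 and 0.01 m and z of plate_b in the frame of slot0 between -0.004 and 0.006 m) or (x of plate_b in the frame of slot1 between -0.008 and 0.008 m and y of plate_b in the frame of slot1 between -0.01 and 0.01 m and z of plate_b in the frame of slot1 between -0.004 and 0.006 m) or (x of plate_b in the frame of slot2 between -0.008 and 0.008 m and y of plate_b in the frame of slot2 between -0.01 and 0.01 m and z of plate_b in the frame of slot2 between -0.004 and 0.006 m)) and ((x of plate_c in the frame of slot0 between -0.008 and 0.008 m and y of plate_c in the frame of slot0 between -0.01 and 0.01 m and z of plate_c in the frame of slot0 between -0.004 and 0.006 m) or (x of plate_c in the frame of slot1 between -0.008 and 0.008 m and y of plate_c in the frame of slot1 between -0.01 and 0.01 m and z of plate_c in the frame of slot1 between -0.004 and 0.006 m) or (x of plate_c in the frame of slot2 between -0.008 and 0.008 m and y of plate_c in the frame of slot2 between -0.01 and 0.01 m and z of plate_c in the frame of slot2 between -0.004 and 0.006 m)) and x of jar_a in the frame of carton_in between -0.034 and 0.034 m and y of jar_a in the frame of carton_in between -0.034 and 0.034 m and z of jar_a in the frame of carton_in between -0.004 and 0.008 m and angle between each of jar_a, jar_b, tin_a, tin_b's own z axis and vertical below 0.15 rad and x of jar_b in the frame of carton_in between -0.034 and 0.034 m and y of jar_b in the frame of carton_in between -0.034 and 0.034 m and z of jar_b in the frame of carton_in between -0.004 and 0.008 m and x of tin_a in the frame of carton_in between -0.034 and 0.034 m and y of tin_a in the frame of carton_in between -0.034 and 0.034 m and z of tin_a in the frame of carton_in between -0.004 and 0.008 m and x of tin_b in the frame of carton_in between -0.034 and 0.034 m and y of tin_b in the frame of carton_in between -0.034 and 0.034 m and z of tin_b in the frame of carton_in between -0.004 and 0.008 m and x of pail_grip in the frame of hook_seat between -0.056 and 0.025 m and y of pail_grip in the frame of hook_seat between -0.036 and 0.036 m and z of pail_grip in the frame of hook_seat between -0.02 and 0.016 m and contact force between pail and hook above 0.5 N and height (world z) of pail above 0.03 m and angle between pail's own z axis and vertical below 0.5 rad); the robot touches nothing.
It fails at once if a bystander was shifted by more than 4 cm (distance of any of dish, spoon, beaker, wash_bottle, lens from where it was at the start of the episode above 0.04 m).
Of plate_a, plate_b, plate_c only 2 to 3 are there at a start; the rules pass over those that are not, and their reading is None.
Of jar_a, jar_b, tin_a, tin_b only 3 to 4 are there at a start; the rules pass over those that are not, and their reading is None.
At some moment in a run one of jar_a, jar_b, tin_a, tin_b may be knocked a few centimetres aside while the robot is not near it.
It also fails if it takes over 210 s, if anything falls off the work surface, if the arm or the gripper's body presses on something with over 40 N, if the wrist force passes 120 N, or if a joint passes its speed limit or range.

## Working session

There is one attempt and no reset: what is moved stays moved. The work goes in short steps, Python scripts to look and compute and a shell command to move; the robot and the scene stay as the last step left them, time stands still between calls to the robot, and variables do not carry over. Pictures are saved under pics/ and viewed, at most 14 in all, crops included, and the job is handed in when it is done.

```bash
ls; mkdir -p pics; cat > h.py <<'E'
import numpy as np,cv2
from workcell import bot
from scipy.spatial.transform import Rotation as R
def grab(n,save=None):
    f=bot.grab_frame(n); f['R']=cv2.Rodrigues(np.array(f['rvec'],float))[0]; f['t']=np.array(f['tvec'],float).ravel()
    f['f']=240/np.tan(np.radians(f['vfov'])/2)
    if save: cv2.imwrite(save,cv2.cvtColor(f['img'],cv2.COLOR_RGB2BGR))
    return f
def cloud(f):
    v,u=np.mgrid[:480,:640]; z=f['z_map']
    p=np.stack([(u-f['cx'])/f['f']*z,(v-f['cy'])/f['f']*z,z],-1)
    w=(p-f['t'])@f['R']; w[z<=0]=np.nan
    return w
def ray(f,u,v,h):
    d=f['R'].T@np.array([(u-f['cx'])/f['f'],(v-f['cy'])/f['f'],1]); c=-f['R'].T@f['t']
    return c+d*(h-c[2])/d[2]
E
python3 - <<'E'
from h import *
for n in('scene','top'):
    f=grab(n,f'pics/{n}0.png'); w=cloud(f); np.savez(f'/tmp/{n}.npz',w=w,img=f['img'])
    print(n,f['vfov'],f['cx'],f['cy'],-f['R'].T@f['t'],f['R'][2],np.isfinite(w[...,0]).mean())
print(bot.observe())
E
```

```text
pics
scene 48.95702265782193 328.15160470420784 232.04837432986315 [ 1.0737913  -0.22527619  1.01581966] [-0.46455148  0.22885883 -0.85546219] 0.9960188802083333
top 48.235843683828065 315.4069763812248 245.61595623697593 [ 5.21741919e-01 -6.87277829e-04  1.26308055e+00] [ 0.02718557 -0.01389409 -0.99953384] 0.99599609375
{'clock': 0.1, 'qpos': array([-1.34822446,  0.52196405, -0.03629201,  1.59991392,  0.02123918,
        1.02110149, -0.11278146]), 'qd': array([ 0.00106831, -0.00035784, -0.00124005, -0.00052505,  0.00188171,
       -0.00016924, -0.00082855]), 'joint_efforts': array([ 3.36083496e-03, -9.28476191e+01,  1.98387690e+00, -3.70530188e+01,
        1.81440928e-02,  5.29591780e-03, -4.32803949e-05]), 'position': array([0.18035526, 0.59809306, 0.20869098]), 'tool_rot': array([-3.14059817e+00,  1.19881431e-04,  2.84881751e+00]), 'force': array([ 0.22749536, -0.95085724, -0.25051797]), 'moment': array([ 0.01351222, -0.01685982,  0.01761558]), 'finger_force': 0.0, 'grip_width': 0.08535760288614155}
```

View both.

View pics/scene0.png

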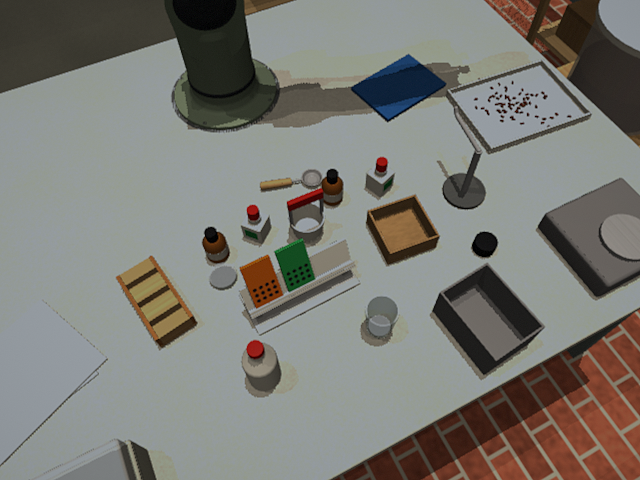

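View pics/top0.png

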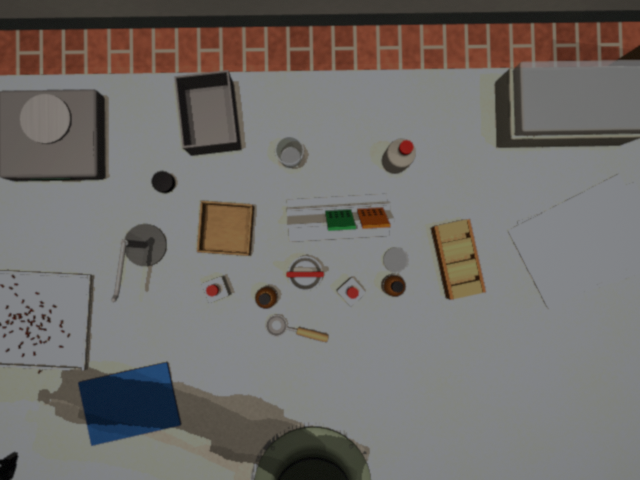

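```bash
cat > meas.py <<'E'
from h import *
import sys
T={n:np.load(f'/tmp/{n}.npz') for n in('scene','top')}
def pts(n,box,z0,z1,hs=None):
    w=T[n]['w']; 
    m=np.isfinite(w[...,0])&(w[...,0]>box[0])&(w[...,0]<box[1])&(w[...,1]>box[2])&(w[...,1]<box[3])&(w[...,2]>z0)&(w[...,2]<z1)
    return w[m],T[n]['img'][m],m
f0=None
if __name__=='__main__':
    w=T['top']['w']
    seeds=dict(jar1=(265,296),jar2=(394,286),tin1=(212,290),tin2=(352,292),pail=(305,272),green=(341,219),orange=(374,217),rack=(459,258),carton=(226,228),foot=(150,250),beaker=(291,152),bottle=(400,152),dish=(396,259),lens=(163,181),spoon=(300,330))
    for k,(u,v) in seeds.items(): print(k,w[v,u].round(3))
    print('bench z', [np.nanmedian(T[n]['w'][...,2][m]) for n in T for m in [ (abs(T[n]['w'][...,0]-.5)<.4)&(abs(T[n]['w'][...,1])<.4)]])
    for n in T:
        w=T[n]['w']; print(n)
        for k in('jar1','jar2','tin1','tin2'):
            c=T['top']['w'][seeds[k][1],seeds[k][0]]
            p,_,_=pts(n,(c[0]-.05,c[0]+.05,c[1]-.03,c[1]+.03),.085,.105)
            print(k,'cap',len(p),p.mean(0).round(4) if len(p) else 0,(p.min(0).round(3),p.max(0).round(3)) if len(p) else 0)
            p,_,_=pts(n,(c[0]-.05,c[0]+.05,c[1]-.04,c[1]+.04),.045,.062)
            if len(p): r=cv2.minAreaRect((p[:,:2]*1000).astype(np.float32)); print('   body',r)
        def rect(nm,box,z0,z1):
            p,_,_=pts(n,box,z0,z1)
            if len(p)>5: print(nm,len(p),'zmed',np.median(p[:,2]).round(4),'rect',[np.round(a,1) for a in cv2.minAreaRect((p[:,:2]*1000).astype(np.float32))])
        rect('bar',(.35,.6,-.02,.1),.12,.145)
        rect('rack',(.4,.65,-.45,-.25),.038,.055)
        rect('carton',(.45,.75,.1,.32),.04,.06)
        rect('prong',(.3,.8,.3,.6),.14,.175)
        rect('foot',(.3,.8,.3,.6),.006,.02)
E
python3 meas.py
```

```text
jar1 [0.446 0.095 0.096]
jar2 [ 0.462 -0.187  0.094]
tin1 [0.462 0.209 0.097]
tin2 [ 0.451 -0.095  0.096]
pail [0.497 0.007 0.13 ]
green [ 0.61  -0.073  0.104]
orange [ 0.613 -0.145  0.104]
rack [ 0.52  -0.356  0.005]
carton [0.602 0.191 0.001]
foot [0.553 0.368 0.008]
beaker [0.778 0.035 0.006]
bottle [ 0.745 -0.198  0.146]
dish [ 0.521 -0.206  0.011]
lens [0.711 0.33  0.029]
spoon [0.361 0.021 0.021]
bench z [np.float64(0.00046913968386593115), np.float64(0.0013355708544103893)]
scene
jar1 cap 111 [0.4451 0.0958 0.0929] (array([0.43 , 0.084, 0.085]), array([0.457, 0.11 , 0.098]))
   body ((446.9619140625, 95.8396987915039), (47.499977111816406, 43.50014114379883), 63.69943618774414)
jar2 cap 135 [ 0.4657 -0.1938  0.0931] (array([ 0.449, -0.206,  0.085]), array([ 0.478, -0.181,  0.098]))
   body ((467.2179870605469, -194.4125518798828), (49.23525619506836, 44.760047912597656), 85.5824203491211)
tin1 cap 107 [0.4654 0.2093 0.0929] (array([0.449, 0.197, 0.085]), array([0.477, 0.222, 0.098]))
   body ((464.3628845214844, 210.00607299804688), (48.75809097290039, 49.10873794555664), 18.5
[... 1295 characters left out ...]
81396484), 20.64939308166504)
tin2 cap 115 [ 0.45   -0.0956  0.0954] (array([ 0.438, -0.108,  0.087]), array([ 0.462, -0.084,  0.101]))
   body ((449.90185546875, -96.08602905273438), (48.44380187988281, 48.11505126953125), 40.52753448486328)
bar 168 zmed 0.1322 rect [array([494.2,  14. ]), array([65.6, 10.6]), np.float64(89.0)]
rack 2308 zmed 0.0437 rect [array([ 518.5, -346.4]), array([172. ,  86.8]), np.float64(10.9)]
carton 737 zmed 0.0511 rect [array([556.7, 181.9]), array([225.6, 136.8]), np.float64(6.8)]
prong 344 zmed 0.1549 rect [array([510.1, 386.9]), array([ 16.5, 128.4]), np.float64(83.1)]
foot 3766 zmed 0.0089 rect [array([549.1, 449.9]), array([298. , 501.1]), np.float64(89.3)]
```

```bash
cat > m2.py <<'E'
from meas import *
def hue(im): return cv2.cvtColor(im,cv2.COLOR_RGB2HSV)
for n in T:
    print('==',n); img=T[n]['img']; w=T[n]['w']; H=hue(img)
    box=(w[...,0]>.55)&(w[...,0]<.72)&(w[...,1]>-.2)&(w[...,1]<.1)&(w[...,2]>.06)
    for k,h0,h1 in(('green',45,90),('orange',5,20)):
        m=box&(H[...,0]>=h0)&(H[...,0]<=h1)&(H[...,1]>120)
        m=cv2.erode(m.astype(np.uint8),np.ones((3,3)))>0
        p=w[m]; c=p.mean(0); _,s,V=np.linalg.svd(p-c); nn=V[2]*np.sign(V[2][0])
        # upper edge: points near highest z
        up=p[p[:,2]>p[:,2].max()-.012]
        print(k,m.sum(),'c',c.round(4),'normal',nn.round(3),'tilt',np.arcsin(nn[2]).round(3),'yaw',np.arctan2(nn[1],nn[0]).round(3),'res',s[2]/np.sqrt(m.sum()),'top',up.mean(0).round(4),'max',p.max(0).round(3),'min',p.min(0).round(3))
    def rect(nm,box,z0,z1):
        p,_,_=pts(n,box,z0,z1)
        if len(p)>5: print(nm,len(p),'zmed',np.median(p[:,2]).round(4),'rect',[np.round(a,1) for a in cv2.minAreaRect((p[:,:2]*1000).astype(np.float32))])
    rect('bar',(.4,.6,-.06,.08),.122,.145)
    rect('carton',(.51,.69,.115,.27),.042,.06)
    rect('post',(.545,.62,.33,.42),.06,.13)
    rect('prong',(.3,.545,.3,.6),.145,.175)
    rect('foot',(.5,.63,.31,.44),.006,.02)
    rect('tip',(.3,.8,.3,.6),.161,.19)
    w=T[n]['w']
    p,_,_=pts(n,(.47,.57,-.4,-.3),.038,.05); 
    rect('rack',(.42,.62,-.41,-.28),.041,.052)
    rect('pailrim',(.44,.545,-.04,.07),.048,.06)
E
python3 m2.py
```

```text
== scene
green 761 c [ 0.6081 -0.0722  0.1107] normal [0.897 0.046 0.44 ] tilt 0.456 yaw 0.051 res 0.0015095847603938063 top [ 0.5954 -0.0727  0.1367] max [ 0.633 -0.045  0.143] min [ 0.589 -0.099  0.062]
orange 824 c [ 0.6121 -0.1451  0.1083] normal [0.899 0.038 0.437] tilt 0.452 yaw 0.043 res 0.0015051258747026954 top [ 0.5981 -0.1452  0.1372] max [ 0.635 -0.116  0.144] min [ 0.593 -0.172  0.062]
bar 342 zmed 0.1307 rect [array([530.8, -23.5]), array([ 64.2, 149.5]), np.float64(48.1)]
carton 613 zmed 0.048 rect [array([602.4, 188. ]), array([119.3, 120.6]), np.float64(84.8)]
post 150 zmed 0.0947 rect [array([571.7, 377. ]), array([15.7, 14. ]), np.float64(44.6)]
prong 190 zmed 0.1535 rect [array([496.7, 390. ]), array([11.7, 95.8]), np.float64(80.1)]
foot 983 zmed 0.0092 rect [array([571.3, 383.8]), array([103.4, 107.1]), np.float64(0.5)]
tip 15 zmed 0.1633 rect [array([455. , 395.8]), array([ 8. , 12.6]), np.float64(66.6)]
rack 2380 zmed 0.0434 rect [array([ 521.2, -346.4]), array([174.9,  83.9]), np.float64(10.8)]
pailrim 165 zmed 0.0528 rect [array([500.6,   7.2]), array([71. , 
[... 449 characters left out ...]
 [array([528.9, -24. ]), array([ 64.9, 150. ]), np.float64(48.4)]
carton 492 zmed 0.0501 rect [array([599.6, 188. ]), array([118.9, 118.1]), np.float64(84.8)]
post 76 zmed 0.0937 rect [array([565.3, 376. ]), array([ 8.8, 15.9]), np.float64(79.0)]
prong 255 zmed 0.1552 rect [array([495.8, 390.1]), array([12. , 99.3]), np.float64(81.9)]
foot 1261 zmed 0.0106 rect [array([565.2, 376.9]), array([128.5, 116.3]), np.float64(0.2)]
tip 24 zmed 0.1651 rect [array([451.8, 396.4]), array([ 8.4, 11.7]), np.float64(59.6)]
rack 2014 zmed 0.0441 rect [array([ 518.5, -346. ]), array([172.1,  85.8]), np.float64(11.1)]
pailrim 201 zmed 0.0538 rect [array([493.4,   7.2]), array([76.6, 76.6]), np.float64(88.8)]
```

```bash
cat > to.py <<'E'
import sys
from h import *
# to.py x y z yaw_of_tool_y(deg) [tilt rad]: remaining shift/turn in row units
def info(x,y,z,a=0,t=0):
    s=bot.observe(); p=np.array(s['position']); Rc=R.from_euler('xyz',s['tool_rot'])
    c,q=np.cos(np.radians(a)),np.sin(np.radians(a))
    ty=np.array([c,q,0]); tz=np.array([0,0,-1.]); tx=np.cross(ty,tz)
    Rt=R.from_matrix(np.stack([tx,ty,tz],1)); Rt=R.from_rotvec(-t*tx*1.0)*Rt
    d=Rc.inv().apply(np.array([x,y,z])-p)/.2; r=(Rc.inv()*Rt).as_rotvec()/(np.pi/2)
    print('shift',d.round(3),'turn',r.round(3),'| z axis',Rt.as_matrix()[:,2].round(2),'t',round(s['clock'],2),'q',np.round(s['qpos'],2))
if __name__=='__main__': info(*map(float,sys.argv[1:]))
E
python3 to.py .494 .0135 .26
```

```text
shift [-2.345 -2.346 -0.254] turn [-0.     0.     0.814] | z axis [ 0.  0. -1.] t 0.1 q [-1.35  0.52 -0.04  1.6   0.02  1.02 -0.11]
```

```bash
python3 -m inch '[[-0.8,-0.8,-0.2,0,0,0,0.5],[-0.8,-0.8,-0.2,0,0,0,0.5],[-0.8,-0.8,-0.2,0,0,0,0.5],[-0.8,-0.8,-0.2,0,0,0,0.5],[-0.8,-0.8,-0.2,0,0,0,0.5],[-0.8,-0.8,-0.2,0,0,0,0.5]]' 40
python3 -m inch '[[-0.8,-0.8,0,0,0,0,0.5],[-0.8,-0.8,0,0,0,0,0.5],[-0.8,-0.8,0,0,0,0,0.5],[-0.8,-0.8,0,0,0,0,0.5],[-0.8,-0.8,0,0,0,0,0.5],[-0.8,-0.8,0,0,0,0,0.5]]'
python3 to.py .495 .007 .2
```

```text
clock: 0.85
position: [0.2871, 0.3993, 0.2491]
tool_rot: [3.142, -0.0, 2.849]
force: [0.1, -0.7, -0.6]
grip_width: 0.0426
finger_force: 0.0
clock: 1.6
position: [0.394, 0.2008, 0.2489]
tool_rot: [-3.141, -0.0, 2.85]
force: [0.3, 0.2, -0.8]
grip_width: 0.0428
finger_force: 0.0
shift [-0.762 -0.783  0.244] turn [-0.    -0.     0.815] | z axis [ 0.  0. -1.] t 1.6 q [-0.73  0.18  0.14  2.01 -0.03  0.95  0.71]
```

```bash
python3 -m inch '[[-0.762,-0.783,0.1,0,0,0.4,0.5],[-0.762,-0.783,0.1,0,0,0.82,0.5],[-0.762,-0.783,0.1,0,0,0.82,0.5],[-0.762,-0.783,0.1,0,0,0.82,0.5],[-0.762,-0.783,0.1,0,0,0.82,0.5],[-0.762,-0.783,0.1,0,0,0.82,0.5],[-0.762,-0.783,0.1,0,0,0.82,0.5],[-0.762,-0.783,0.1,0,0,0.82,0.5],[-0.762,-0.783,0.1,0,0,0.82,0.5]]'
python3 to.py .495 .007 .127
python3 - <<'E'
from h import *
grab('top','pics/top1.png')
f=grab('scene','pics/s1.png')
i=cv2.imread('pics/s1.png')[120:320,180:420]; j=cv2.imread('pics/top1.png')[200:340,220:400]
cv2.imwrite('pics/c1.png',np.hstack([cv2.resize(i,(480,400)),cv2.resize(j,(312,400))[:,:]]))
E
```

```text
clock: 2.72
position: [0.4952, 0.0066, 0.2291]
tool_rot: [-3.141, 0.0, 1.566]
force: [-0.1, -0.3, 0.4]
grip_width: 0.0427
finger_force: 0.0
shift [ 0.002 -0.001  0.51 ] turn [-0.     0.    -0.003] | z axis [ 0.  0. -1.] t 2.73 q [-0.54  0.32  0.51  1.93 -0.2   0.94  0.07]
```

View pics/c1.png

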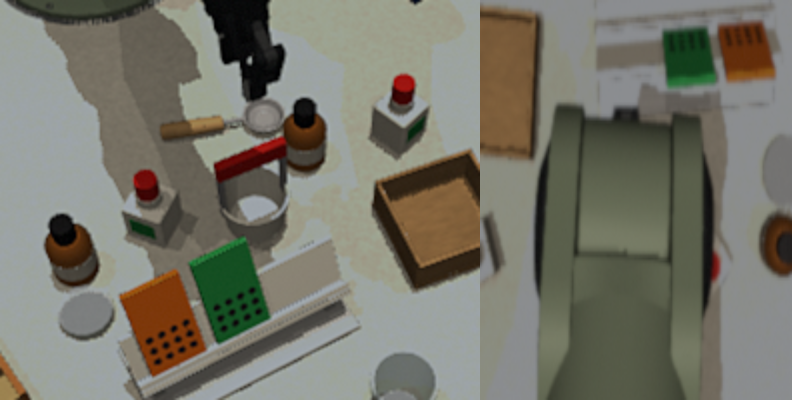

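The crop shows the gripper above the pail (pail bar around crop px (250,160)), with the jars undisturbed.

```bash
python3 -m inch '[[0,0,0.3,0,0,0,0.5],[0,0,0.45,0,0,0,0.5],[0,0,0.51,0,0,0,0.5],[0,0,0.51,0,0,0,0.5],[0,0,0.51,0,0,0,0],[0,0,0.51,0,0,0,0],[0,0,0.51,0,0,0,0],[0,0,0.51,0,0,0,0],[0,0,0.51,0,0,0,0],[0,0,0.51,0,0,0,0]]' 40
python3 -m inch '[[0,0,-0.15,0,0,0,0],[0,0,-0.3,0,0,0,0],[0,0,-0.44,0,0,0,0],[0,0,-0.44,0,0,0,0],[0,0,-0.44,0,0,0,0]]'
python3 to.py .40 .401 .23 -8.5
```

```text
clock: 4.08
position: [0.4951, 0.0057, 0.1272]
tool_rot: [-3.142, 0.0, 1.561]
force: [0.6, -0.7, -0.5]
grip_width: -0.0001
finger_force: 0.0
clock: 4.7
position: [0.4949, 0.0058, 0.2148]
tool_rot: [-3.141, -0.0, 1.561]
force: [-0.0, -0.3, -0.8]
grip_width: -0.0
finger_force: 0.0
shift [ 1.971 -0.494 -0.076] turn [-0.     0.     0.088] | z axis [ 0.  0. -1.] t 4.7 q [-0.53  0.34  0.52  1.95 -0.21  0.9   0.08]
```

```bash
python3 - <<'E'
from h import *
f=grab('scene','pics/s2.png'); w=cloud(f)
i=cv2.imread('pics/s2.png')[80:280,180:440]
cv2.imwrite('pics/c2.png',cv2.resize(i,(780,600)))
def proj(p): 
    c=f['R']@np.array(p)+f['t']; return (c[:2]/c[2]*f['f']+[f['cx'],f['cy']]).round(1)
p=bot.observe()['position']; print('tcp px',proj(p), 'tip',proj(p-[0,0,.017]))
H=cv2.cvtColor(f['img'],cv2.COLOR_RGB2HSV)
m=(w[...,0]>.4)&(w[...,0]<.56)&(w[...,1]>-.06)&(w[...,1]<.07)&((H[...,0]<6)|(H[...,0]>174))&(H[...,1]>150)&(w[...,2]>.09)
q=w[m];print(m.sum(),q.mean(0),q.min(0),q.max(0))
E
```

```text
tcp px [302.  171.3] tip [302.4 176.7]
362 [0.49903955 0.00630064 0.13116152] [ 0.48483304 -0.03268808  0.10880003] [0.53316392 0.04727589 0.47972485]
```

View pics/c2.png

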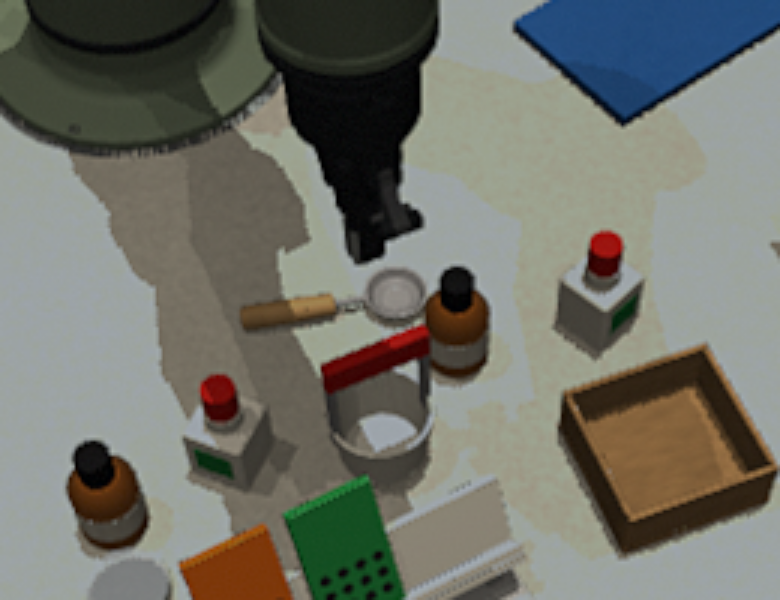

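The crop shows the pail upright in place. The closed fingers are at full-image (302,165), but the TCP projects to (302,171–177), so there is an offset. I'll measure the fingers in the depth map.

```bash
python3 - <<'E'
from h import *
for n in('scene','top'):
    f=grab(n); w=cloud(f); v=f['img'].max(-1)
    m=(w[...,0]>.38)&(w[...,0]<.6)&(abs(w[...,1])<.1)&(w[...,2]>.15)&(w[...,2]<.36)
    q=w[m]
    if len(q)==0: print(n,'none'); continue
    for z in np.arange(.17,.36,.02):
        a=q[(q[:,2]>=z)&(q[:,2]<z+.02)]
        if len(a): print(n,z.round(2),len(a),a.min(0).round(3),a.max(0).round(3))
s=bot.observe();print(s['position'],s['tool_rot'],s['grip_width'],s['clock'])
E
```

```text
scene 0.23 40 [ 0.49  -0.005  0.237] [0.51  0.016 0.25 ]
scene 0.25 55 [ 0.49  -0.006  0.25 ] [0.512 0.012 0.27 ]
scene 0.27 62 [ 0.463 -0.008  0.271] [0.527 0.014 0.29 ]
scene 0.29 107 [ 0.455 -0.012  0.29 ] [0.544 0.01  0.31 ]
scene 0.31 206 [ 0.479 -0.013  0.311] [0.559 0.018 0.33 ]
scene 0.33 243 [ 0.49  -0.014  0.33 ] [0.558 0.025 0.35 ]
scene 0.35 67 [ 0.519 -0.006  0.35 ] [0.538 0.016 0.36 ]
top 0.31 11 [ 0.555 -0.006  0.325] [0.556 0.017 0.329]
top 0.33 3 [ 0.554 -0.006  0.33 ] [0.556 0.015 0.332]
[0.49477508 0.00563322 0.21449919] [-3.14039999e+00  4.07070938e-04  1.56063094e+00] -0.00025421334481769885 4.85
```

```bash
python3 -m inch '[[0,0,0,0,0,0,0.5],[0,0,0,0,0,0,0.5],[0,0,0,0,0,0,0.5],[0,0,0.25,0,0,0,0.5],[0,0,0.4,0,0,0,0.5],[0,0,0.5,0,0,0,0.5],[0,0,0.6,0,0,0,0.5],[0,0,0.6,0,0,0,0.5],[0,0,0.6,0,0,0,0.5]]' 40
python3 - <<'E'
from h import *
f=grab('scene','pics/s3.png'); w=cloud(f)
i=cv2.imread('pics/s3.png')[120:280,220:400]
cv2.imwrite('pics/c3.png',cv2.resize(i,(675,600)))
g=(f['img'].max(-1)<70)
m=g&(w[...,0]>.4)&(w[...,0]<.58)&(abs(w[...,1])<.05)&(w[...,2]>.07)
q=w[m]
for z in np.arange(.07,.25,.02):
        a=q[(q[:,2]>=z)&(q[:,2]<z+.02)]
        if len(a): print(z.round(2),len(a),a.min(0).round(3),a.max(0).round(3))
print(bot.observe())
E
```

```text
clock: 5.98
position: [0.4954, 0.0056, 0.0958]
tool_rot: [3.141, -0.0, 1.561]
force: [0.3, -0.5, 0.4]
grip_width: 0.0428
finger_force: 0.0
0.07 31 [ 0.493 -0.032  0.071] [0.501 0.044 0.09 ]
0.09 29 [ 0.492 -0.031  0.09 ] [0.501 0.047 0.11 ]
0.11 106 [ 0.474 -0.032  0.11 ] [0.532 0.047 0.13 ]
0.13 72 [ 0.47  -0.017  0.13 ] [0.534 0.042 0.15 ]
0.15 42 [ 0.468 -0.008  0.15 ] [0.549 0.006 0.17 ]
0.17 125 [ 0.473 -0.012  0.17 ] [0.557 0.017 0.19 ]
0.19 112 [ 0.478 -0.012  0.19 ] [0.563 0.021 0.21 ]
0.21 255 [ 0.505 -0.015  0.21 ] [0.566 0.023 0.23 ]
0.23 101 [ 0.519 -0.024  0.23 ] [0.54  0.019 0.25 ]
{'clock': 6.025, 'qpos': array([-0.43916212,  0.52630705,  0.41246706,  2.05168649, -0.34942438,
        0.62910021,  0.19862837]), 'qd': array([-0.00070447, -0.00339641, -0.00085065,  0.00134568, -0.00283598,
       -0.00448491,  0.00300969]), 'joint_efforts': array([ 1.82434665e-01, -7.34040499e+01,  1.01599368e+01, -2.38075554e+01,
        1.43532269e-02,  7.81277195e-03, -2.75260871e-03]), 'position': array([0.49556676, 0.00568704, 0.09599202]), 'tool_rot': array([ 3.14057099e+00, -1.65776436e-04,  1.56058128e+00]), 'force': array([ 0.09434378,  0.37156573, -0.65843217]), 'moment': array([-0.00130941,  0.03774063,  0.01605111]), 'finger_force': 0.0, 'grip_width': 0.04256739522023065}
```

View pics/c3.png

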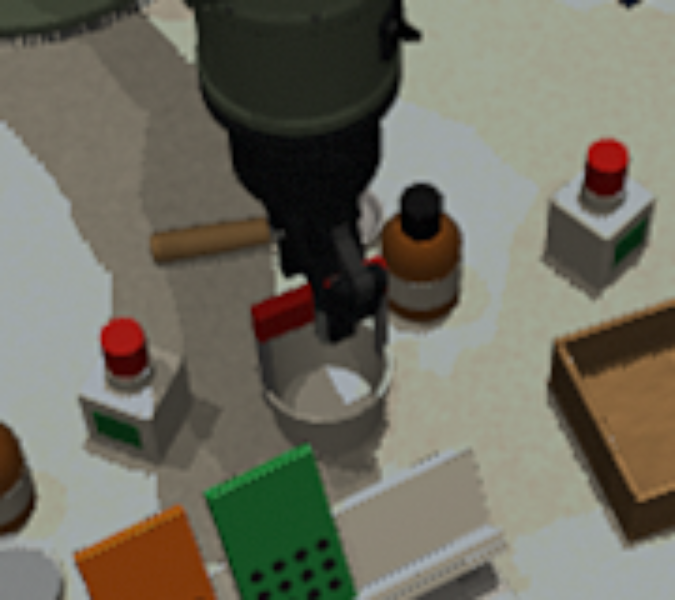

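The crop shows the fingers straddling the red bar (crop ~(335,300)). The real tips sit about 39 mm higher than the reported pose implies, so I'll apply that correction.

```bash
python3 -m inch '[[0,0,0.02,0,0,0,0],[0,0,0.02,0,0,0,0],[0,0,0.02,0,0,0,0],[0,0,0.02,0,0,0,0],[0,0,0.02,0,0,0,0],[0,0,0.02,0,0,0,0]]' 40
python3 -m inch '[[0,0,-0.1,0,0,0,0],[0,0,-0.2,0,0,0,0],[0,0,-0.35,0,0,0,0],[0,0,-0.45,0,0,0,0],[0,0,-0.45,0,0,0,0],[0,0,-0.45,0,0,0,0]]'
python3 to.py .40 .40 .19 -8.5
```

```text
clock: 6.78
position: [0.4951, 0.0057, 0.0912]
tool_rot: [3.142, 0.0, 1.561]
force: [-0.4, 0.6, -1.5]
grip_width: 0.0113
finger_force: 40.4
clock: 7.52
position: [0.4948, 0.0058, 0.1806]
tool_rot: [-3.141, 0.0, 1.561]
force: [-0.0, -0.8, -2.9]
grip_width: 0.0112
finger_force: 40.4
shift [ 1.966 -0.493 -0.047] turn [-0.     0.     0.088] | z axis [ 0.  0. -1.] t 7.53 q [-0.52  0.39  0.5   1.99 -0.25  0.82  0.12]
```

```bash
python3 -m inch '[[0,0,-0.16,0,0,0,0],[0,0,-0.16,0,0,0,0],[0.3,-0.15,-0.16,0,0,0,0],[0.6,-0.25,-0.16,0,0,0,0],[0.9,-0.3,-0.16,0,0,0,0],[1,-0.3,-0.16,0,0,0.08,0],[1,-0.3,-0.16,0,0,0.09,0],[1,-0.3,-0.16,0,0,0.09,0]]'
python3 to.py .384 .4055 .212 -8.5
```

```text
clock: 8.52
position: [0.4369, 0.2054, 0.2124]
tool_rot: [-3.141, 0.001, 1.42]
force: [0.4, -0.2, -1.3]
grip_width: 0.0113
finger_force: 40.4
shift [ 0.95  -0.412  0.001] turn [-0.     0.001 -0.002] | z axis [ 0.  0. -1.] t 8.53 q [-0.96  0.32  0.5   1.98 -0.2   0.89 -0.51]
```

```bash
python3 -m inch '[[0.1,-0.41,0,0,0,0,0],[0.4,-0.41,0,0,0,0,0],[0.7,-0.41,0,0,0,0,0],[0.95,-0.41,0,0,0,0,0],[0.95,-0.41,0,0,0,0,0],[0.95,-0.41,0.12,0,0,0,0],[0.95,-0.41,0.24,0,0,0,0],[0.95,-0.41,0.24,0,0,0,0]]'
python3 to.py .508 .387 .165 -8.5
python3 - <<'E'
from h import *
f=grab('scene','pics/s4.png')
cv2.imwrite('pics/c4.png',cv2.resize(cv2.imread('pics/s4.png')[60:220,300:500],(750,600)))
E
```

```text
clock: 9.52
position: [0.3848, 0.4043, 0.164]
tool_rot: [-3.14, 0.003, 1.418]
force: [-1.2, -0.2, -1.3]
grip_width: 0.0109
finger_force: 40.4
shift [ 0.008  0.622 -0.006] turn [-0.001  0.002 -0.003] | z axis [ 0.  0. -1.] t 9.53 q [-1.21  0.5   0.4   1.84 -0.25  0.85 -0.83]
```

View pics/c4.png

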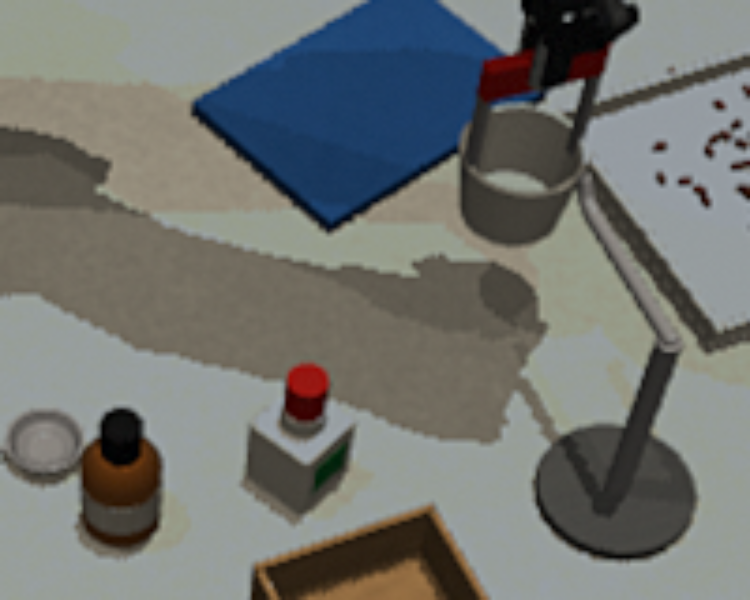

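The crop shows the pail held off the hook's tip (tip at crop (585,180), bar centre (545,70)), in line with the prong. I'll check the bar and rim heights before sliding in.

```bash
python3 - <<'E'
from h import *
for n in('scene','top'):
    f=grab(n); w=cloud(f); H=cv2.cvtColor(f['img'],cv2.COLOR_RGB2HSV)
    b=(abs(w[...,0]-.385)<.07)&(abs(w[...,1]-.40)<.07)
    r=b&((H[...,0]<6)|(H[...,0]>174))&(H[...,1]>150)&(w[...,2]>.13)
    q=w[r]; print(n,'bar',len(q),q.mean(0).round(3) if len(q) else 0,np.percentile(q,[3,97],axis=0).round(3) if len(q) else 0)
    g=b&(H[...,1]<60)&(H[...,2]>90)&(w[...,2]>.05)&(w[...,2]<.16); q=w[g]; print('pail',np.percentile(q,[1,99],axis=0).round(3))
E
```

```text
scene bar 214 [0.391 0.394 0.203] [[0.378 0.367 0.185]
 [0.427 0.438 0.25 ]]
pail [[0.35  0.368 0.073]
 [0.425 0.445 0.141]]
top bar 151 [0.384 0.385 0.217] [[0.376 0.367 0.199]
 [0.393 0.405 0.265]]
pail [[0.348 0.37  0.076]
 [0.424 0.434 0.134]]
```

```bash
python3 -m inch '[[0,0.1,0,0,0,0,0],[0,0.2,0,0,0,0,0],[0,0.3,0,0,0,0,0],[0,0.4,0,0,0,0,0],[0,0.5,0,0,0,0,0],[0,0.6,0,0,0,0,0],[0,0.6,0,0,0,0,0],[0,0.6,0.04,0,0,0,0],[0,0.6,0.08,0,0,0,0],[0,0.6,0.1,0,0,0,0],[0,0.6,0.1,0,0,0,0]]'
python3 to.py .508 .387 .14 -8.5; python3 -c "
from h import *
print(bot.observe()['force'])"
```

```text
clock: 11.05
position: [0.503, 0.3884, 0.1448]
tool_rot: [-3.141, 0.0, 1.42]
force: [-0.0, -0.5, -1.6]
grip_width: 0.0111
finger_force: 40.4
shift [-0.003  0.026  0.024] turn [-0.     0.    -0.002] | z axis [ 0.  0. -1.] t 11.05 q [-1.    0.64  0.38  1.64 -0.29  0.91 -0.66]
[-8.77612494e-04 -4.94251750e-01 -1.60302109e+00]
```

Lower until contact, then release gently and back straight up.

```bash
python3 -m inch '[[0,0,0.01,0,0,0,0],[0,0,0.02,0,0,0,0],[0,0,0.025,0,0,0,0],[0,0,0.025,0,0,0,0]]'
python3 -m inch '[[0,0,0,0,0,0,0.25],[0,0,0,0,0,0,0.3],[0,0,0,0,0,0,0.3],[0,0,0,0,0,0,0.3],[0,0,-0.1,0,0,0,0.3],[0,0,-0.2,0,0,0,0.3],[0,0,-0.4,0,0,0,0.3],[0,0,-0.5,0,0,0,0.3],[0,0,-0.5,0,0,0,0.3]]'
python3 to.py .463 .2095 .15 20
python3 - <<'E'
from h import *
f=grab('scene','pics/s5.png')
cv2.imwrite('pics/c5.png',cv2.resize(cv2.imread('pics/s5.png')[60:220,300:500],(750,600)))
E
```

```text
clock: 11.55
position: [0.5034, 0.3884, 0.1402]
tool_rot: [-3.142, 0.0, 1.419]
force: [-0.3, -0.8, -1.0]
grip_width: 0.011
finger_force: 40.4
clock: 12.68
position: [0.5039, 0.3887, 0.2416]
tool_rot: [3.14, -0.002, 1.419]
force: [-0.1, 0.3, -1.2]
grip_width: 0.0256
finger_force: 0.0
shift [-0.918 -0.068  0.456] turn [ 0.001 -0.001 -0.319] | z axis [ 0.  0. -1.] t 12.68 q [-1.03  0.54  0.43  1.55 -0.24  1.1  -0.7 ]
```

View pics/c5.png

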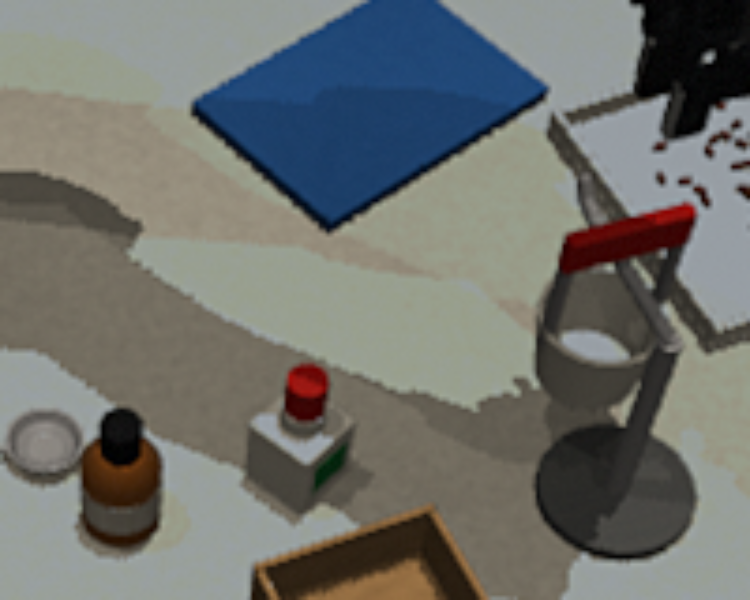

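Pail hangs on the prong (bar over prong at crop (625,240)). Now the jars, with a quick fresh localisation.

```bash
cat > caps.py <<'E'
from h import *
def caps(verbose=True):
    out={}
    for n in('scene','top'):
        f=grab(n); w=cloud(f); H=cv2.cvtColor(f['img'],cv2.COLOR_RGB2HSV)
        m=(w[...,0]>.3)&(w[...,0]<.72)&(w[...,1]>-.3)&(w[...,1]<.34)&(w[...,2]>.09)&(w[...,2]<.108)
        red=((H[...,0]<6)|(H[...,0]>174))&(H[...,1]>130); blk=H[...,2]<60
        for nm,c in(('tin',red),('jar',blk)):
            k,lab,st,_=cv2.connectedComponentsWithStats((m&c).astype(np.uint8))
            for i in range(1,k):
                if 20<st[i,4]<200:
                    q=w[lab==i]; ctr=(q.min(0)+q.max(0))/2; e=np.ptp(q[:,:2],axis=0)
                    if e.max()<.035:
                        b=(np.hypot(w[...,0]-ctr[0],w[...,1]-ctr[1])<.045)&(w[...,2]>.045)&(w[...,2]<.062)
                        r=cv2.minAreaRect((w[b][:,:2]*1000).astype(np.float32)) if b.sum()>30 else None
                        print(n,nm,st[i,4],ctr.round(4),e.round(3),'body',np.round(r[0],1) if r else '',np.round(r[1],0) if r else '',round(r[2],1) if r else '')
caps()
E
python3 caps.py
```

```text
scene tin 86 [0.4629 0.2104 0.0945] [0.028 0.025] body [465.1 209.8] [49. 50.] 23.3
scene tin 105 [ 0.4527 -0.0967  0.0949] [0.027 0.023] body [453.2 -96.4] [50. 49.] 40.5
scene jar 96 [0.4448 0.0958 0.0947] [0.027 0.024] body [447.8  95.3] [48. 44.] 61.7
scene jar 114 [ 0.4645 -0.1941  0.0948] [0.027 0.023] body [ 468.  -194.3] [49. 43.] 88.5
top tin 104 [0.4615 0.2102 0.0955] [0.022 0.025] body [461.4 210.5] [48. 49.] 20.5
top tin 94 [ 0.4509 -0.0948  0.0952] [0.022 0.022] body [449.8 -96. ] [48. 48.] 40.7
top jar 111 [ 0.4608 -0.1941  0.0966] [0.024 0.025] body [ 461.3 -193.4] [48. 47.] 88.9
top jar 104 [0.4408 0.097  0.0962] [0.024 0.022] body [440.3  96.7] [47. 48.] 90.0
```

```bash
python3 -m inch '[[-0.3,-0.1,0,0,0,-0.1,0.6],[-0.6,-0.1,0,0,0,-0.2,0.6],[-0.92,-0.07,0.1,0,0,-0.315,0.6],[-0.92,-0.07,0.3,0,0,-0.315,0.6],[-0.92,-0.07,0.45,0,0,-0.315,0.6],[-0.92,-0.07,0.45,0,0,-0.315,0.6],[-0.92,-0.07,0.45,0,0,-0.315,0.6]]' 40
python3 to.py .463 .2095 .053 19.5
```

```text
clock: 13.7
position: [0.462, 0.2088, 0.1508]
tool_rot: [3.141, 0.0, 1.914]
force: [-0.1, -0.6, 0.1]
grip_width: 0.0513
finger_force: 0.0
shift [0.002 0.006 0.489] turn [0.    0.    0.002] | z axis [ 0.  0. -1.] t 13.7 q [-0.78  0.43  0.32  1.98 -0.19  0.76 -0.01]
```

```bash
python3 -m inch '[[0,0,0.25,0,0,0,0.6],[0,0,0.4,0,0,0,0.6],[0,0,0.49,0,0,0,0.6],[0,0,0.49,0,0,0,0.6],[0,0,0.49,0,0,0,0],[0,0,0.49,0,0,0,0],[0,0,0.49,0,0,0,0],[0,0,0.49,0,0,0,0],[0,0,0.49,0,0,0,0]]' 40
python3 -m inch '[[0,0,-0.1,0,0,0,0],[0,0,-0.25,0,0,0,0],[0,0,-0.4,0,0,0,0],[0,0,-0.4,0,0,0,0],[0,0,-0.4,0,0,0,0]]'
python3 to.py .577 .2168 .135 -5.2
```

```text
clock: 14.82
position: [0.4624, 0.2091, 0.0536]
tool_rot: [3.14, -0.001, 1.914]
force: [-2.2, -1.1, 7.7]
grip_width: 0.025
finger_force: 38.7
clock: 15.45
position: [0.4616, 0.2088, 0.1323]
tool_rot: [3.141, -0.0, 1.914]
force: [-0.1, -0.6, -2.5]
grip_width: 0.0249
finger_force: 40.0
shift [-0.157  0.557 -0.014] turn [ 0.    -0.     0.277] | z axis [ 0.  0. -1.] t 15.45 q [-0.78  0.46  0.31  1.99 -0.21  0.72  0.01]
```

```bash
python3 -m inch '[[-0.05,0.2,0,0,0,0.1,0],[-0.157,0.4,0,0,0,0.2,0],[-0.157,0.557,0,0,0,0.277,0],[-0.157,0.557,0,0,0,0.277,0],[-0.157,0.557,0,0,0,0.277,0],[-0.157,0.557,0,0,0,0.277,0]]'
python3 to.py .577 .2168 .060 -5.2
python3 - <<'E'
from h import *
f=grab('scene','pics/s6.png'); w=cloud(f)
b=(abs(w[...,0]-.577)<.06)&(abs(w[...,1]-.2168)<.06)&(w[...,2]>.11)&(w[...,2]<.143); q=w[b]
print(len(q),[np.round(a,1) for a in cv2.minAreaRect((q[:,:2]*1000).astype(np.float32))])
cv2.imwrite('pics/c6.png',cv2.resize(cv2.imread('pics/s6.png')[140:280,340:480],(600,600)))
E
```

```text
clock: 16.2
position: [0.5765, 0.2164, 0.132]
tool_rot: [-3.141, 0.0, 1.48]
force: [-1.3, -0.0, -2.3]
grip_width: 0.0243
finger_force: 40.2
shift [0.002 0.002 0.36 ] turn [-0.  0. -0.] | z axis [ 0.  0. -1.] t 16.2 q [-0.73  0.64  0.42  1.71 -0.33  0.86 -0.26]
455 [array([579.4, 217.5]), array([49.1, 50.4]), np.float64(86.0)]
```

View pics/c6.png

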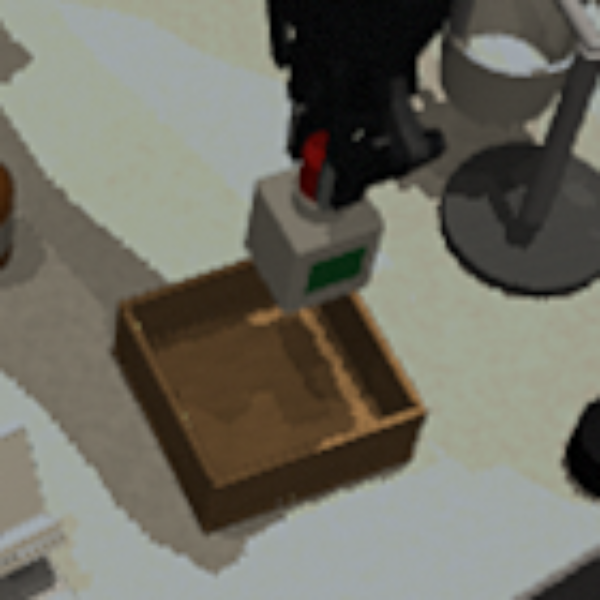

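The tin is held upright above the carton's near-left corner, within about 1 mm of target and square to the walls. Lowering it.

```bash
python3 -m inch '[[0,0,0.1,0,0,0,0],[0,0,0.2,0,0,0,0],[0,0,0.3,0,0,0,0],[0,0,0.34,0,0,0,0],[0,0,0.36,0,0,0,0],[0,0,0.36,0,0,0,0]]'
python3 -m inch '[[0,0,0.005,0,0,0,0.35],[0,0,0.005,0,0,0,0.42],[0,0,0.005,0,0,0,0.42],[0,0,0.005,0,0,0,0.42],[0,0,-0.15,0,0,0,0.42],[0,0,-0.4,0,0,0,0.42],[0,0,-0.5,0,0,0,0.42],[0,0,-0.5,0,0,0,0.42]]'
python3 caps.py; python3 to.py .443 .0963 .155 0
```

```text
clock: 17.0
position: [0.5774, 0.2165, 0.0603]
tool_rot: [3.141, -0.0, 1.479]
force: [-0.4, 0.6, -2.0]
grip_width: 0.0245
finger_force: 40.2
clock: 18.0
position: [0.5779, 0.2169, 0.1617]
tool_rot: [3.139, -0.002, 1.479]
force: [-0.5, 0.5, -0.3]
grip_width: 0.0359
finger_force: 0.0
scene tin 109 [0.5801 0.2175 0.0969] [0.026 0.025] body [579.  216.9] [64. 69.] 85.1
scene tin 100 [ 0.4529 -0.0968  0.094 ] [0.027 0.022] body [453.2 -96.2] [50. 49.] 39.9
scene jar 95 [0.4431 0.0961 0.0946] [0.028 0.025] body [447.5  95.6] [48. 44.] 67.1
scene jar 111 [ 0.4647 -0.1942  0.0945] [0.025 0.023] body [ 467.8 -194.2] [49. 45.] 89.5
top tin 77 [0.5765 0.2149 0.0983] [0.022 0.019] body [571.4 210.2] [57. 58.] 84.5
top tin 92 [ 0.4509 -0.0946  0.095 ] [0.022 0.022] body [450.  -96.1] [48. 48.] 40.5
top jar 108 [ 0.4609 -0.1938  0.0961] [0.024 0.025] body [ 461.4 -193.7] [49. 47.] 89.3
top jar 102 [0.4406 0.0969 0.0951] [0.024 0.022] body [440.8  96.2] [48. 49.] 44.1
shift [-0.66  -0.612  0.024] turn [-0.     0.    -0.058] | z axis [ 0.  0. -1.] t 18.1 q [-0.75  0.6   0.44  1.69 -0.31  0.92 -0.28]
```

```bash
python3 -m inch '[[-0.25,-0.25,0,0,0,0,0.6],[-0.5,-0.5,0,0,0,0,0.6],[-0.662,-0.62,0,0,0,0,0.6],[-0.662,-0.62,0.05,0,0,0,0.6],[-0.662,-0.62,0.2,0,0,0,0.6],[-0.662,-0.62,0.4,0,0,0,0.6],[-0.662,-0.62,0.525,0,0,0,0.6],[-0.662,-0.62,0.525,0,0,0,0.6],[-0.662,-0.62,0.525,0,0,0,0],[-0.662,-0.62,0.525,0,0,0,0],[-0.662,-0.62,0.525,0,0,0,0],[-0.662,-0.62,0.525,0,0,0,0],[-0.662,-0.62,0.525,0,0,0,0]]' 40
python3 -m inch '[[0,0,-0.1,0,0,0,0],[0,0,-0.25,0,0,0,0],[0,0,-0.4,0,0,0,0],[0,0,-0.4,0,0,0,0]]'
python3 to.py .63 .2125 .136 -5.2
```

```text
clock: 19.73
position: [0.442, 0.0964, 0.0559]
tool_rot: [3.141, -0.001, 1.479]
force: [-2.9, -0.5, 9.7]
grip_width: 0.0246
finger_force: 39.7
clock: 20.23
position: [0.4427, 0.0967, 0.137]
tool_rot: [3.138, -0.002, 1.479]
force: [-0.6, -0.1, -3.4]
grip_width: 0.0248
finger_force: 40.2
shift [0.662 0.88  0.009] turn [ 0.002 -0.001 -0.   ] | z axis [ 0.  0. -1.] t 20.23 q [-0.72  0.4   0.47  2.13 -0.29  0.67 -0.14]
```

```bash
python3 -m inch '[[0.05,0.25,0,0,0,0,0],[0.1,0.5,0,0,0,0,0],[0.2,0.75,0,0,0,0,0],[0.35,0.88,0,0,0,0,0],[0.662,0.88,0,0,0,0,0],[0.662,0.88,0,0,0,0,0],[0.662,0.88,0.01,0,0,0,0],[0.662,0.88,0.01,0,0,0,0]]'
python3 to.py .63 .2125 .0625 -5.2
python3 - <<'E'
from h import *
f=grab('scene'); w=cloud(f)
b=(abs(w[...,0]-.63)<.05)&(abs(w[...,1]-.2125)<.04)&(w[...,2]>.107)&(w[...,2]<.135); q=w[b]
print(len(q),q.min(0),q.max(0),[np.round(a,1) for a in cv2.minAreaRect((q[:,:2]*1000).astype(np.float32))])
E
```

```text
clock: 21.22
position: [0.6288, 0.2105, 0.1327]
tool_rot: [-3.141, 0.001, 1.478]
force: [0.7, -0.4, -2.2]
grip_width: 0.0242
finger_force: 40.3
shift [0.011 0.005 0.351] turn [-0.     0.    -0.002] | z axis [ 0.  0. -1.] t 21.23 q [-0.68  0.71  0.44  1.58 -0.35  0.94 -0.22]
236 [0.60521919 0.18601752 0.10702922] [0.65663904 0.23455511 0.13499441] [array([635.1, 206.6]), array([49.2, 39.5]), np.float64(38.3)]
```

```bash
python3 -m inch '[[0.01,0.003,0.1,0,0,0,0],[0.01,0.003,0.2,0,0,0,0],[0.01,0.003,0.3,0,0,0,0],[0.01,0.003,0.34,0,0,0,0],[0.01,0.003,0.352,0,0,0,0],[0.01,0.003,0.352,0,0,0,0]]'
python3 -m inch '[[0,0,0.005,0,0,0,0.35],[0,0,0.005,0,0,0,0.42],[0,0,0.005,0,0,0,0.42],[0,0,0.005,0,0,0,0.42],[0,0,-0.15,0,0,0,0.42],[0,0,-0.4,0,0,0,0.42],[0,0,-0.5,0,0,0,0.42],[0,0,-0.5,0,0,0,0.42]]'
python3 caps.py; python3 to.py .4517 -.096 .163 40.5
```

```text
clock: 22.02
position: [0.63, 0.2136, 0.063]
tool_rot: [3.141, -0.0, 1.479]
force: [-0.1, -1.7, -2.2]
grip_width: 0.0243
finger_force: 40.3
clock: 23.02
position: [0.6303, 0.214, 0.164]
tool_rot: [3.14, -0.001, 1.479]
force: [0.6, -0.5, -0.2]
grip_width: 0.0359
finger_force: 0.0
scene tin 113 [0.5802 0.2173 0.0968] [0.025 0.023] body [578.6 220.1] [73. 60.] 5.0
scene tin 105 [ 0.4538 -0.0964  0.0944] [0.029 0.023] body [453.  -96.4] [50. 49.] 40.6
scene jar 123 [0.6315 0.213  0.0968] [0.026 0.024] body [627.1 213.2] [63. 77.] 84.0
scene jar 110 [ 0.4631 -0.1941  0.0946] [0.027 0.023] body [ 467.3 -194. ] [50. 44.] 85.4
top tin 103 [0.5765 0.218  0.0989] [0.022 0.026] body [576.5 221.2] [72. 61.] 3.4
top tin 93 [ 0.4509 -0.0947  0.0962] [0.022 0.022] body [449.7 -95.8] [48. 48.] 41.1
top jar 105 [0.6277 0.2135 0.0983] [0.024 0.024] body [623.7 208. ] [49. 78.] 78.0
top jar 106 [ 0.4619 -0.1942  0.0956] [0.022 0.025] body [ 461.4 -193.5] [48. 48.] 44.6
shift [-1.624 -0.743 -0.004] turn [-0.001 -0.    -0.508] | z axis [ 0.  0. -1.] t 23.12 q [-0.7   0.68  0.46  1.55 -0.34  0.99 -0.24]
```

```bash
python3 -m inch '[[-0.25,-0.12,0,0,0,0,0.6],[-0.5,-0.25,0,0,0,0,0.6],[-0.75,-0.35,0,0,0,-0.1,0.6],[-1,-0.46,0,0,0,-0.2,0.6],[-1,-0.46,0,0,0,-0.3,0.6],[-1,-0.46,0,0,0,-0.4,0.6],[-1,-0.46,0,0,0,-0.508,0.6],[-1,-0.46,0,0,0,-0.508,0.6]]' 40
python3 to.py .4522 -.096 .056 40.5
```

```text
clock: 24.12
position: [0.5193, 0.0228, 0.1619]
tool_rot: [-3.14, -0.001, 2.276]
force: [0.7, -0.1, -0.2]
grip_width: 0.0514
finger_force: 0.0
shift [-0.236 -0.64   0.53 ] turn [-0.001 -0.001 -0.001] | z axis [ 0.  0. -1.] t 24.12 q [-0.36  0.43  0.27  1.93 -0.16  0.8   0.7 ]
```

```bash
python3 -m inch '[[-0.1,-0.3,0,0,0,0,0.6],[-0.236,-0.5,0,0,0,0,0.6],[-0.236,-0.64,0,0,0,0,0.6],[-0.236,-0.64,0.05,0,0,0,0.6],[-0.236,-0.64,0.2,0,0,0,0.6],[-0.236,-0.64,0.4,0,0,0,0.6],[-0.236,-0.64,0.525,0,0,0,0.6],[-0.236,-0.64,0.525,0,0,0,0.6],[-0.236,-0.64,0.525,0,0,0,0],[-0.236,-0.64,0.525,0,0,0,0],[-0.236,-0.64,0.525,0,0,0,0],[-0.236,-0.64,0.525,0,0,0,0],[-0.236,-0.64,0.525,0,0,0,0]]' 40
python3 -m inch '[[0,0,-0.1,0,0,0,0],[0,0,-0.25,0,0,0,0],[0,0,-0.4,0,0,0,0],[0,0,-0.6,0,0,0,0],[0,0,-0.6,0,0,0,0]]'
python3 to.py .572 .162 .17 -5.2
```

```text
clock: 25.75
position: [0.4535, -0.0961, 0.0586]
tool_rot: [3.141, 0.001, 2.276]
force: [-2.4, -0.9, 8.4]
grip_width: 0.0243
finger_force: 39.6
clock: 26.38
position: [0.4545, -0.096, 0.1804]
tool_rot: [3.138, 0.003, 2.277]
force: [0.7, -0.0, -1.6]
grip_width: 0.0241
finger_force: 40.0
shift [0.601 1.284 0.055] turn [0.003 0.001 0.507] | z axis [ 0.  0. -1.] t 26.38 q [-0.18  0.32  0.32  2.06 -0.14  0.78  0.93]
```

```bash
python3 -m inch '[[0.1,0.25,0,0,0,0,0],[0.25,0.5,0,0,0,0.1,0],[0.4,0.75,0,0,0,0.2,0],[0.5,0.99,0,0,0,0.3,0],[0.5,0.99,0,0,0,0.4,0],[0.5,0.99,0,0,0,0.507,0],[0.5,0.99,0,0,0,0.507,0],[0.5,0.99,0,0,0,0.507,0]]'
python3 to.py .5722 .1635 .15 -5.2
```

```text
clock: 27.38
position: [0.5387, 0.1085, 0.1775]
tool_rot: [-3.141, 0.0, 1.484]
force: [-1.1, -0.5, -1.5]
grip_width: 0.0246
finger_force: 40.1
shift [0.288 0.143 0.137] turn [-0.     0.     0.003] | z axis [ 0.  0. -1.] t 27.38 q [-0.64  0.48  0.46  1.85 -0.27  0.87 -0.13]
```

```bash
python3 -m inch '[[0.1,0.143,0,0,0,0.003,0],[0.288,0.143,0,0,0,0.003,0],[0.288,0.143,0.1,0,0,0.003,0],[0.288,0.143,0.137,0,0,0.003,0],[0.288,0.143,0.137,0,0,0.003,0]]'
python3 to.py .5722 .1635 .0645 -5.2
python3 - <<'E'
from h import *
f=grab('scene'); w=cloud(f)
b=(abs(w[...,0]-.575)<.05)&(abs(w[...,1]-.1635)<.05)&(w[...,2]>.105)&(w[...,2]<.148); q=w[b]
print(len(q),[np.round(a,1) for a in cv2.minAreaRect((q[:,:2]*1000).astype(np.float32))])
E
```

```text
clock: 28.0
position: [0.5724, 0.1626, 0.1502]
tool_rot: [-3.141, 0.0, 1.476]
force: [0.1, 0.0, -1.9]
grip_width: 0.024
finger_force: 40.2
shift [ 0.005 -0.001  0.429] turn [-0.     0.    -0.003] | z axis [ 0.  0. -1.] t 28.0 q [-0.67  0.58  0.44  1.75 -0.31  0.87 -0.2 ]
520 [array([573.9, 164.4]), array([49.6, 50.3]), np.float64(84.4)]
```

```bash
python3 -m inch '[[0,0,0.12,0,0,0,0],[0,0,0.24,0,0,0,0],[0,0,0.35,0,0,0,0],[0,0,0.41,0,0,0,0],[0,0,0.428,0,0,0,0],[0,0,0.428,0,0,0,0]]'
python3 -m inch '[[0,0,0.005,0,0,0,0.35],[0,0,0.005,0,0,0,0.42],[0,0,0.005,0,0,0,0.42],[0,0,0.005,0,0,0,0.42],[0,0,-0.15,0,0,0,0.42],[0,0,-0.4,0,0,0,0.42],[0,0,-0.5,0,0,0,0.42],[0,0,-0.5,0,0,0,0.42]]'
python3 caps.py; python3 to.py .4625 -.194 .163 0
```

```text
clock: 28.8
position: [0.5729, 0.1633, 0.0654]
tool_rot: [3.141, -0.0, 1.476]
force: [0.0, 0.8, -1.6]
grip_width: 0.0244
finger_force: 40.2
clock: 29.8
position: [0.5732, 0.1636, 0.1662]
tool_rot: [3.139, -0.001, 1.476]
force: [0.0, 0.4, -0.8]
grip_width: 0.036
finger_force: 0.0
scene tin 115 [0.5805 0.2185 0.097 ] [0.025 0.027] body [581.7 212.4] [66. 74.] 46.8
scene tin 117 [0.5737 0.1654 0.0969] [0.025 0.025] body [573.9 170. ] [78. 65.] 84.7
scene jar 21 [0.584  0.2128 0.0946] [0.018 0.015] body [584.5 209.7] [66. 82.] 46.8
scene jar 119 [0.6313 0.2129 0.0968] [0.026 0.025] body [626.2 213. ] [65. 76.] 84.4
scene jar 114 [ 0.4633 -0.1939  0.0948] [0.026 0.024] body [ 468.  -194.3] [49. 44.] 85.4
top jar 105 [ 0.4608 -0.194   0.0962] [0.024 0.025] body [ 461.3 -193.6] [49. 47.] 89.5
shift [-1.831 -0.377  0.007] turn [-0.    0.   -0.06] | z axis [ 0.  0. -1.] t 29.9 q [-0.68  0.57  0.45  1.74 -0.3   0.9  -0.2 ]
```

```bash
python3 -m inch '[[-0.3,-0.1,0,0,0,0,0.6],[-0.6,-0.19,0,0,0,0,0.6],[-0.92,-0.19,0,0,0,0,0.6],[-0.92,-0.19,0,0,0,-0.06,0.6],[-0.92,-0.19,0,0,0,-0.06,0.6]]' 40
python3 to.py .4625 -.194 .057 0
```

```text
clock: 30.52
position: [0.5168, -0.0167, 0.1641]
tool_rot: [-3.14, 0.0, 1.569]
force: [-0.2, 1.0, -0.9]
grip_width: 0.0515
finger_force: 0.0
shift [-0.887 -0.269  0.536] turn [-0.001  0.    -0.001] | z axis [ 0.  0. -1.] t 30.52 q [-0.42  0.45  0.45  1.94 -0.26  0.81  0.17]
```

```bash
python3 -m inch '[[-0.3,-0.1,0,0,0,0,0.6],[-0.6,-0.2,0,0,0,0,0.6],[-0.887,-0.269,0,0,0,0,0.6],[-0.887,-0.269,0.05,0,0,0,0.6],[-0.887,-0.269,0.2,0,0,0,0.6],[-0.887,-0.269,0.4,0,0,0,0.6],[-0.887,-0.269,0.53,0,0,0,0.6],[-0.887,-0.269,0.53,0,0,0,0.6],[-0.887,-0.269,0.53,0,0,0,0],[-0.887,-0.269,0.53,0,0,0,0],[-0.887,-0.269,0.53,0,0,0,0],[-0.887,-0.269,0.53,0,0,0,0],[-0.887,-0.269,0.53,0,0,0,0]]' 40
python3 -m inch '[[0,0,-0.1,0,0,0,0],[0,0,-0.25,0,0,0,0],[0,0,-0.4,0,0,0,0],[0,0,-0.6,0,0,0,0],[0,0,-0.6,0,0,0,0]]'
python3 to.py .6255 .160 .18 0
```

```text
clock: 32.15
position: [0.4638, -0.1936, 0.0597]
tool_rot: [3.14, 0.0, 1.57]
force: [-2.2, -0.6, 8.6]
grip_width: 0.024
finger_force: 39.4
clock: 32.78
position: [0.4648, -0.1939, 0.1815]
tool_rot: [3.137, 0.001, 1.57]
force: [-0.6, 0.4, -3.0]
grip_width: 0.024
finger_force: 40.0
shift [1.77  0.802 0.01 ] turn [ 0.003  0.    -0.   ] | z axis [ 0.  0. -1.] t 32.77 q [-0.1   0.4   0.49  1.97 -0.25  0.83  0.53]
```

```bash
python3 -m inch '[[0.25,0,0,0,0,0,0],[0.5,0,0,0,0,0,0],[0.75,0,0,0,0,0,0],[1,0,0,0,0,0.06,0],[1,0.1,0,0,0,0.06,0],[1,0.1,0,0,0,0.06,0]]'
python3 -m inch '[[0.25,0.2,0,0,0,0,0],[0.5,0.4,0,0,0,0,0],[0.7,0.65,0,0,0,0,0],[0.7,0.75,0,0,0,0,0],[0.7,0.75,0,0,0,0,0],[0.7,0.75,0,0,0,0,0]]'
python3 to.py .625 .1595 .15 -5.2
```

```text
clock: 33.52
position: [0.4839, 0.0071, 0.1782]
tool_rot: [-3.142, 0.0, 1.477]
force: [0.3, 0.4, -1.8]
grip_width: 0.0244
finger_force: 40.0
clock: 34.28
position: [0.6452, 0.1306, 0.1784]
tool_rot: [-3.14, 0.0, 1.475]
force: [-0.1, -0.3, -1.6]
grip_width: 0.0247
finger_force: 40.3
shift [ 0.134 -0.114  0.142] turn [-0.001  0.    -0.003] | z axis [ 0.  0. -1.] t 34.27 q [-0.56  0.65  0.44  1.55 -0.31  1.01 -0.13]
```

```bash
python3 -m inch '[[0.134,-0.114,0,0,0,0,0],[0.134,-0.114,0.05,0,0,0,0],[0.134,-0.114,0.142,0,0,0,0],[0.134,-0.114,0.142,0,0,0,0],[0.134,-0.114,0.142,0,0,0,0]]'
python3 to.py .625 .1595 .066 -5.2
python3 - <<'E'
from h import *
f=grab('scene'); w=cloud(f)
b=(abs(w[...,0]-.625)<.05)&(abs(w[...,1]-.1595)<.045)&(w[...,2]>.105)&(w[...,2]<.143); q=w[b]
print(len(q),q.min(0),q.max(0))
E
```

```text
clock: 34.9
position: [0.6261, 0.1597, 0.1504]
tool_rot: [3.142, 0.0, 1.475]
force: [-0.8, -0.1, -1.8]
grip_width: 0.0245
finger_force: 40.2
shift [-0.001 -0.006  0.422] turn [ 0.     0.    -0.003] | z axis [ 0.  0. -1.] t 34.9 q [-0.61  0.66  0.43  1.61 -0.32  0.94 -0.17]
250 [0.61014672 0.13232492 0.10559361] [0.6528365  0.17589709 0.14297152]
```

```bash
python3 -m inch '[[0.005,-0.004,0.12,0,0,0,0],[0.005,-0.004,0.24,0,0,0,0],[0.005,-0.004,0.35,0,0,0,0],[0.005,-0.004,0.4,0,0,0,0],[0.005,-0.004,0.42,0,0,0,0],[0.005,-0.004,0.42,0,0,0,0]]'
python3 -m inch '[[0,0,0.005,0,0,0,0.35],[0,0,0.005,0,0,0,0.42],[0,0,0.005,0,0,0,0.42],[0,0,0.005,0,0,0,0.42],[0,0,-0.15,0,0,0,0.42],[0,0,-0.4,0,0,0,0.42],[0,0,-0.6,0,0,0,0.42],[0,0,-0.6,0,0,0,0.42]]'
python3 caps.py; python3 to.py .55 -.071 .24 2.5 .457
```

```text
clock: 35.7
position: [0.6254, 0.1615, 0.0668]
tool_rot: [3.141, -0.0, 1.476]
force: [0.4, -1.4, -1.6]
grip_width: 0.0239
finger_force: 40.4
clock: 36.7
position: [0.6267, 0.1617, 0.1895]
tool_rot: [3.137, -0.002, 1.476]
force: [-0.2, -0.2, -0.9]
grip_width: 0.0358
finger_force: 0.0
scene tin 112 [0.5774 0.1702 0.0968] [0.028 0.024] body [576. 171.] [82. 72.] 88.1
scene jar 121 [0.6315 0.2133 0.0974] [0.026 0.025] body [625.9 210.8] [70. 77.] 82.8
scene jar 130 [0.6258 0.1614 0.0968] [0.028 0.027] body [620.9 163.9] [75. 78.] 84.7
top jar 52 [0.6232 0.1534 0.0988] [0.022 0.011] body [616.6 145.1] [36. 76.] 85.5
shift [-1.193 -0.264 -0.269] turn [-0.29   0.02  -0.087] | z axis [ 0.44  0.02 -0.9 ] t 36.8 q [-0.63  0.62  0.45  1.58 -0.3   1.01 -0.19]
```

```bash
python3 to.py .56 -.072 .2 2.5 .457
```

```text
shift [-1.194 -0.213 -0.069] turn [-0.29   0.02  -0.087] | z axis [ 0.44  0.02 -0.9 ] t 36.8 q [-0.63  0.62  0.45  1.58 -0.3   1.01 -0.19]
```

```bash
python3 -m inch '[[-0.3,-0.1,-0.1,0,0,0,0.42],[-0.6,-0.15,-0.1,-0.1,0,0,0.42],[-0.9,-0.2,-0.1,-0.2,0.01,-0.05,0.42],[-1,-0.22,-0.1,-0.29,0.02,-0.087,0.42],[-1,-0.22,-0.1,-0.29,0.02,-0.087,0.42],[-1,-0.22,-0.1,-0.29,0.02,-0.087,0.42],[-1,-0.22,-0.1,-0.29,0.02,-0.087,0.42]]'
python3 to.py .58 -.072 .1575 2.5 .457; python3 caps.py
```

```text
clock: 37.67
position: [0.5631, -0.0324, 0.206]
tool_rot: [2.687, 0.0, 1.616]
force: [-0.5, -0.1, -0.4]
grip_width: 0.036
finger_force: 0.0
shift [-0.202 -0.039  0.251] turn [-0.001 -0.     0.001] | z axis [ 0.44  0.02 -0.9 ] t 37.67 q [-0.33  0.25  0.34  2.18 -0.34  0.28  0.33]
scene tin 114 [0.5806 0.2187 0.0979] [0.025 0.025] body [585.  215.3] [59. 75.] 55.5
scene tin 115 [0.5776 0.17   0.097 ] [0.026 0.025] body [577.1 170.2] [82. 73.] 87.4
scene jar 121 [0.631  0.2138 0.0968] [0.026 0.025] body [626.6 209.8] [68. 77.] 85.8
scene jar 128 [0.6263 0.1606 0.0967] [0.025 0.027] body [621.3 164.6] [75. 78.] 84.8
top tin 100 [0.5766 0.2187 0.0979] [0.022 0.024] body [579.  213.3] [73. 73.] 86.5
top tin 92 [0.5745 0.1695 0.1005] [0.02  0.022] body [575.  171.6] [82. 73.] 85.5
top jar 115 [0.6277 0.2134 0.0976] [0.024 0.024] body [623.1 209.4] [71. 75.] 84.7
top jar 114 [0.6222 0.1611 0.0985] [0.024 0.026] body [618.4 165.1] [76. 76.] 84.6
```

```bash
python3 -m inch '[[-0.2,-0.039,0.1,0,0,0,0.42],[-0.2,-0.039,0.25,0,0,0,0.42],[-0.2,-0.039,0.25,0,0,0,0.42],[-0.2,-0.039,0.25,0,0,0,0.42]]'
python3 to.py .615 -.0706 .0857 2.5 .457
python3 - <<'E'
from h import *
f=grab('scene','pics/s7.png'); w=cloud(f)
cv2.imwrite('pics/c7.png',cv2.resize(cv2.imread('pics/s7.png')[160:320,200:360],(600,600)))
s=bot.observe(); p=s['position']; Rt=R.from_euler('xyz',s['tool_rot'])
b=(abs(w[...,0]-p[0])<.12)&(abs(w[...,1]-p[1])<.08)&(w[...,2]>.12)&(f['img'].max(-1)<60)
q=Rt.inv().apply(w[b]-p)
for z in np.arange(-.14,.04,.02):
    a=q[(q[:,2]>z)&(q[:,2]<z+.02)]
    if len(a): print(z.round(2),len(a),a.min(0).round(3),a.max(0).round(3))
E
```

```text
clock: 38.28
position: [0.5792, -0.0723, 0.1586]
tool_rot: [2.686, 0.0, 1.615]
force: [0.3, 0.5, 0.4]
grip_width: 0.0359
finger_force: 0.0
shift [0.    0.    0.406] turn [-0.001 -0.     0.001] | z axis [ 0.44  0.02 -0.9 ] t 38.27 q [-0.05  0.36  0.12  2.17 -0.51  0.18  0.58]
-0.14 252 [-0.02  -0.017 -0.14 ] [ 0.018  0.071 -0.12 ]
-0.12 254 [-0.02  -0.058 -0.12 ] [ 0.018  0.07  -0.1  ]
-0.1 184 [-0.018 -0.05  -0.1  ] [ 0.01   0.062 -0.08 ]
-0.08 123 [-0.014 -0.042 -0.08 ] [ 0.01   0.054 -0.064]
-0.06 123 [-0.012 -0.027 -0.06 ] [ 0.009  0.034 -0.04 ]
-0.04 80 [-0.012 -0.019 -0.04 ] [ 0.006  0.035 -0.023]
0.02 83 [-0.031 -0.003  0.021] [0.027 0.008 0.038]
```

View pics/c7.png

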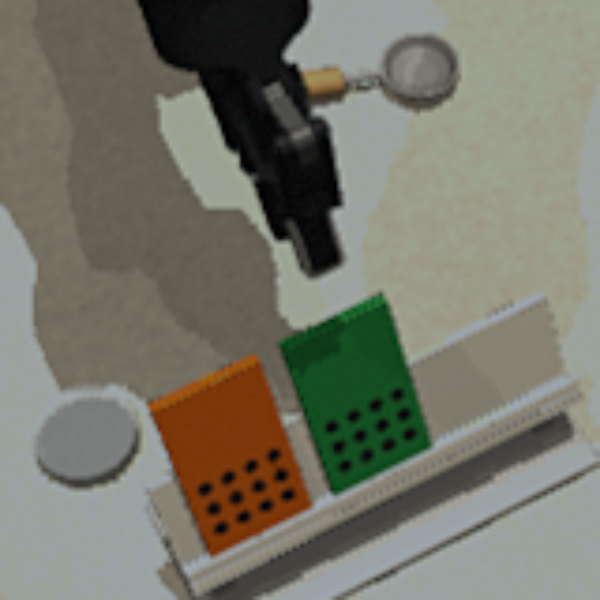

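The crop shows the fingers (tip at crop (320,270)) lined up above the green plate's top edge at (335,320). The offset lies along the tool axis. Joint 6 is near its limit, so I'll advance cautiously.

```bash
python3 -m inch '[[0,0,0.1,0,0,0,0.42],[0,0,0.15,0,0,0,0.42],[0,0,0.15,0,0,0,0.42]]'
python3 to.py .615 -.0706 .0857 2.5 .457
```

```text
clock: 38.7
position: [0.5926, -0.0708, 0.1315]
tool_rot: [2.685, 0.0, 1.617]
force: [-0.9, -0.3, -0.3]
grip_width: 0.0358
finger_force: 0.0
shift [-0.004 -0.001  0.255] turn [-0.    -0.001  0.001] | z axis [ 0.44  0.02 -0.9 ] t 38.7 q [-0.13  0.44  0.23  2.17 -1.    0.16  1.05]
```

```bash
python3 to.py .6123 -.0708 .0845 2.5 .37
```

```text
shift [-0.005 -0.016  0.254] turn [ 0.055 -0.     0.001] | z axis [ 0.36  0.02 -0.93] t 38.7 q [-0.13  0.44  0.23  2.17 -1.    0.16  1.05]
```

```bash
python3 -m inch '[[-0.005,-0.01,0,0.055,0,0,0.42],[-0.005,-0.016,0.08,0.055,0,0,0.42],[-0.005,-0.016,0.16,0.055,0,0,0.42],[-0.005,-0.016,0.25,0.055,0,0,0.42],[-0.005,-0.016,0.25,0.055,0,0,0.42]]'
python3 to.py .6123 -.0708 .0845 2.5 .37
```

```text
clock: 39.33
position: [0.6111, -0.0718, 0.0838]
tool_rot: [2.773, -0.001, 1.615]
force: [-0.6, -0.9, -0.2]
grip_width: 0.0358
finger_force: 0.0
shift [ 0.005  0.007 -0.001] turn [-0.001 -0.001  0.   ] | z axis [ 0.36  0.02 -0.93] t 39.33 q [-0.2   0.58  0.32  2.08 -0.98  0.25  1.01]
```

```bash
python3 -m inch '[[0,0,0,0,0,0,0],[0,0,0,0,0,0,0],[0,0,0,0,0,0,0],[0,0,0,0,0,0,0],[0,0,0,0,0,0,0]]' 50
python3 -m inch '[[0,0,-0.05,0,0,0,0],[0,0,-0.15,0,0,0,0],[0,0,-0.3,0,0,0,0],[0,0,-0.45,0,0,0,0],[0,0,-0.45,0,0,0,0]]'
python3 to.py .50 -.12 .19 11 0
python3 - <<'E'
from h import *
f=grab('scene','pics/s8.png')
cv2.imwrite('pics/c8.png',cv2.resize(cv2.imread('pics/s8.png')[130:330,180:380],(600,600)))
E
```

```text
clock: 39.95
position: [0.6143, -0.0723, 0.087]
tool_rot: [2.766, 0.001, 1.615]
force: [12.9, 0.2, -0.3]
grip_width: 0.0076
finger_force: 48.3
clock: 40.58
position: [0.5794, -0.0734, 0.1709]
tool_rot: [2.769, -0.0, 1.615]
force: [0.1, 0.5, -0.5]
grip_width: 0.0073
finger_force: 49.5
shift [-0.215 -0.344 -0.237] turn [ 0.237  0.017 -0.093] | z axis [ 0.  0. -1.] t 40.58 q [-0.43  0.42  0.62  2.11 -0.78  0.42  0.83]
```

View pics/c8.png

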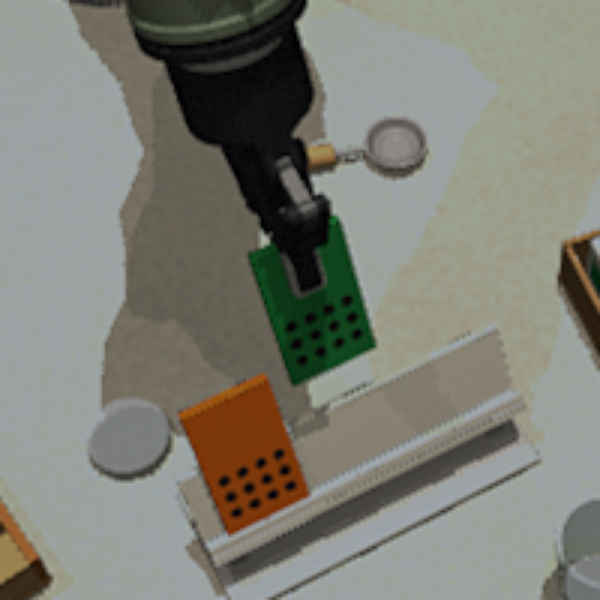

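Green plate is held square, clear of the easel. Now turn upright and move to the rack.

```bash
python3 -m inch '[[0,-0.1,-0.2,0.08,0,-0.03,0],[-0.1,-0.2,-0.237,0.16,0.01,-0.06,0],[-0.215,-0.344,-0.237,0.237,0.017,-0.093,0],[-0.215,-0.344,-0.237,0.237,0.017,-0.093,0],[-0.215,-0.344,-0.237,0.237,0.017,-0.093,0]]'
python3 to.py .5688 -.3365 .15 11 0
```

```text
clock: 41.25
position: [0.5, -0.1199, 0.1876]
tool_rot: [-3.139, 0.0, 1.762]
force: [-0.2, 0.7, -0.9]
grip_width: 0.0077
finger_force: 49.3
shift [-1.128  0.133  0.188] turn [-0.001  0.    -0.001] | z axis [ 0.  0. -1.] t 41.25 q [-0.47  0.5   0.82  1.94 -0.46  0.9   0.77]
```

```bash
python3 -m inch '[[-0.3,0,0,0,0,0,0],[-0.6,0.05,0,0,0,0,0],[-0.9,0.1,0,0,0,0,0],[-0.99,0.133,0.1,0,0,0,0],[-0.99,0.133,0.1,0,0,0,0]]'
python3 -m inch '[[-0.138,0,0,0,0,0,0],[-0.138,0,0,0,0,0,0],[-0.138,0,0.1,0,0,0,0],[-0.138,0,0.1,0,0,0,0]]'
python3 to.py .5688 -.3365 .15 11 0
cat > pl.py <<'E'
from h import *
import sys
c=sys.argv[1]; h0,h1=(45,90) if c=='green' else (8,18)
for n in('scene','top'):
    f=grab(n); w=cloud(f); H=cv2.cvtColor(f['img'],cv2.COLOR_RGB2HSV)
    b=(w[...,0]>.38)&(w[...,0]<.68)&(w[...,1]<-.24)&(w[...,1]>-.5)
    m=b&(H[...,0]>=h0)&(H[...,0]<=h1)&(H[...,1]>110)&(w[...,2]>.052)&(w[...,2]<.25)
    m=cv2.erode(m.astype(np.uint8),np.ones((3,3)))>0; q=w[m]
    if len(q)>10:
        c=q.mean(0);V=np.linalg.svd(q-c)[2];nn=V[2]*np.sign(V[2][0])
        print(n,len(q),'c',c.round(4),'n',nn.round(3),'min',np.percentile(q,1,axis=0).round(4),'max',np.percentile(q,99,axis=0).round(4))
        e=np.array([np.cos(np.radians(11)),np.sin(np.radians(11))]);g=np.array([-e[1],e[0]])
        rc=np.array([.521,-.3464] if n=='scene' else [.5185,-.346])
        a=(q[:,:2]-rc)@e; bb=(q[:,:2]-rc)@g
        print('   rack x (face)',np.percentile(a,[2,50,98]).round(4),'rack y',np.percentile(bb,[1,99]).round(4))
    k=b&(w[...,2]>.036)&(w[...,2]<.052)
    print('   rack',[np.round(a,1) for a in cv2.minAreaRect((w[k][:,:2]*1000).astype(np.float32))])
E
python3 pl.py green
```

```text
clock: 41.88
position: [0.5634, -0.31, 0.1667]
tool_rot: [-3.138, -0.0, 1.761]
force: [0.1, 1.6, -0.7]
grip_width: 0.0073
finger_force: 49.2
clock: 42.38
position: [0.5684, -0.3348, 0.1465]
tool_rot: [-3.137, -0.001, 1.764]
force: [0.5, -0.3, 0.2]
grip_width: 0.0076
finger_force: 49.3
shift [-0.009  0.    -0.017] turn [-0.003 -0.001  0.001] | z axis [ 0.  0. -1.] t 42.38 q [ 0.02  0.76  0.7   1.58 -0.55  1.01  1.08]
scene 422 c [ 0.5733 -0.3301  0.1609] n [0.982 0.191 0.01 ] min [ 0.5669 -0.3585  0.11  ] max [ 0.5799 -0.3064  0.2069]
   rack x (face) [0.0513 0.0546 0.0563] rack y [-0.0229  0.0302]
   rack [array([ 521.3, -346.4]), array([175.1,  84.1]), np.float64(10.9)]
top 13 c [ 0.5648 -0.3138  0.2076] n [0.986 0.166 0.02 ] min [ 0.5635 -0.3201  0.2044] max [ 0.5673 -0.3058  0.2108]
   rack x (face) [0.0499 0.0516 0.0531] rack y [0.0164 0.0308]
   rack [array([ 550. , -340.2]), array([107.9,  86.4]), np.float64(11.0)]
```

```bash
python3 - <<'E'
from meas import *
e=np.array([np.cos(np.radians(11)),np.sin(np.radians(11))]);g=np.array([-e[1],e[0]])
for n,rc in(('top',[.5185,-.346]),('scene',[.521,-.3464])):
    p,_,_=pts(n,(.38,.66,-.46,-.24),-.01,.06); a=(p[:,:2]-rc)@e; b=(p[:,:2]-rc)@g
    t=p[:,2]>.039; print(n,'rack top x',np.percentile(a[t],[.5,99.5]).round(4),'y',np.percentile(b[t],[.5,99.5]).round(4))
    for s in(-.05,0,.05):
        m=(abs(a-s)<.018)&(abs(b)<.03)&(p[:,2]<.03); print(s,m.sum(),np.percentile(a[m],[3,97]).round(4),np.median(p[m,2]).round(4),'top gap edges',a[(abs(a-s)<.02)&(a<s)&(abs(b)<.02)&t].max().round(4),a[(abs(a-s)<.02)&(a>s)&(abs(b)<.02)&t].min().round(4))
    m=(abs(a-.05)<.004)&(abs(b)<.05); print('slot2 y ends', b[m&t&(b<0)].max() if (m&t&(b<0)).any() else 0, b[m&t&(b>0)].min() if (m&t&(b>0)).any() else 0)
E
```

```text
top rack top x [-0.0852  0.0852] y [-0.0423  0.0418]
-0.05 121 [-0.0568 -0.0473] 0.0089 top gap edges -0.0561 -0.0435
0 123 [-0.0066  0.0044] 0.009 top gap edges -0.0064 0.0065
0.05 128 [0.0436 0.0558] 0.0083 top gap edges 0.0435 0.0567
slot2 y ends -0.03303628855891884 0.034202485509622925
scene rack top x [-0.0854  0.0863] y [-0.0417  0.0415]
-0.05 66 [-0.0594 -0.0554] 0.026 top gap edges -0.0536 -0.045
0 74 [-0.0089 -0.0056] 0.0243 top gap edges -0.0049 0.0052
0.05 85 [0.0413 0.0451] 0.0246 top gap edges 0.045 0.0557
slot2 y ends -0.03408970696576575 0.02269567290150033
```

```bash
python3 -m inch '[[-0.02,-0.002,0,0,0,0,0],[-0.02,-0.002,0.1,0,0,0,0],[-0.02,-0.002,0.2,0,0,0,0],[-0.02,-0.002,0.28,0,0,0,0],[-0.02,-0.002,0.28,0,0,0,0]]'
python3 pl.py green
```

```text
clock: 43.1
position: [0.5683, -0.3404, 0.0905]
tool_rot: [-3.136, -0.001, 1.762]
force: [-0.2, 0.8, 0.1]
grip_width: 0.0076
finger_force: 49.3
scene 313 c [ 0.5734 -0.3364  0.1094] n [0.981 0.194 0.007] min [ 0.5663 -0.3642  0.0584] max [ 0.5801 -0.312   0.151 ]
   rack x (face) [0.0508 0.0534 0.0554] rack y [-0.0286  0.0245]
   rack [array([ 523.2, -346.1]), array([172.5,  84.2]), np.float64(10.9)]
top 11 c [ 0.5647 -0.3205  0.1501] n [ 0.995  0.09  -0.038] min [ 0.5639 -0.3264  0.1458] max [ 0.5662 -0.3114  0.1538]
   rack x (face) [0.0485 0.0504 0.0514] rack y [0.0102 0.0252]
   rack [array([ 557.9, -333. ]), array([89.9, 74.6]), np.float64(10.5)]
```

```bash
python3 -m inch '[[0.01,0.002,0.04,0,0,0,0],[0.01,0.002,0.08,0,0,0,0],[0.01,0.002,0.12,0,0,0,0],[0.01,0.002,0.16,0,0,0,0],[0.01,0.002,0.19,0,0,0,0],[0.01,0.002,0.19,0,0,0,0]]'
python3 pl.py green
```

```text
clock: 43.95
position: [0.5691, -0.339, 0.0541]
tool_rot: [-3.139, 0.001, 1.762]
force: [-0.2, -0.1, -0.9]
grip_width: 0.0076
finger_force: 49.7
scene 182 c [ 0.5736 -0.3332  0.0911] n [0.981 0.192 0.01 ] min [ 0.5666 -0.3626  0.0584] max [ 0.5805 -0.3106  0.1147]
   rack x (face) [0.0511 0.0541 0.0563] rack y [-0.027   0.0259]
   rack [array([ 534.8, -343.7]), array([146.5,  84. ]), np.float64(10.8)]
top 11 c [ 0.5648 -0.3177  0.1133] n [0.971 0.202 0.127] min [ 0.5636 -0.3251  0.11  ] max [ 0.5677 -0.3096  0.1161]
   rack x (face) [0.0493 0.0509 0.0523] rack y [0.0111 0.0271]
   rack [array([ 564.8, -324.6]), array([73., 60.]), np.float64(10.8)]
```

```bash
python3 -m inch '[[0,0,0.005,0,0,0,0],[0,0,0.01,0,0,0,0],[0,0,0.01,0,0,0,0.2],[0,0,0.01,0,0,0,0.3],[0,0,0.01,0,0,0,0.3],[0,0,0.01,0,0,0,0.3],[0,0,-0.2,0,0,0,0.3],[0,0,-0.4,0,0,0,0.3],[0,0,-0.6,0,0,0,0.3],[0,0,-0.6,0,0,0,0.3]]'
python3 -m inch '[[0.3,-0.1,0,0,0,0,0.42],[0.6,-0.2,0,0,0,0,0.42],[0.8,-0.2,0,0,0,0,0.42],[0.8,-0.2,0,0,0,0,0.42]]'
python3 pl.py green; python3 to.py .58 -.1445 .16 2.5 .37; python3 caps.py
```

```text
clock: 45.3
position: [0.5703, -0.3396, 0.1771]
tool_rot: [3.141, 0.003, 1.763]
force: [0.0, -0.2, -0.4]
grip_width: 0.0258
finger_force: 0.0
clock: 45.8
position: [0.4992, -0.1859, 0.1736]
tool_rot: [-3.138, -0.001, 1.766]
force: [0.1, -0.3, 0.3]
grip_width: 0.0358
finger_force: 0.0
scene 433 c [ 0.5734 -0.3369  0.0906] n [0.981 0.192 0.029] min [ 0.5666 -0.3624  0.0595] max [ 0.5791 -0.3109  0.1153]
   rack x (face) [0.0493 0.0535 0.0554] rack y [-0.0266  0.0256]
   rack [array([ 521. , -346.5]), array([174.9,  84.1]), np.float64(11.0)]
top 21 c [ 0.5694 -0.3432  0.1138] n [0.956 0.16  0.245] min [ 0.5673 -0.3561  0.1105] max [ 0.5717 -0.3311  0.1173]
   rack x (face) [0.0486 0.0505 0.0523] rack y [-0.02    0.0053]
   rack [array([ 577.4, -365.1]), array([84.9, 44. ]), np.float64(33.7)]
shift [0.142 0.437 0.068] turn [-0.237 -0.017  0.094] | z axis [ 0.36  0.02 -0.93] t 45.9 q [-0.3   0.55  0.79  1.9  -0.49  0.9   0.92]
scene tin 112 [0.5808 0.2178 0.0968] [0.026 0.024] body [580.1 212.6] [63. 74.] 33.2
scene tin 113 [0.5769 0.1703 0.0967] [0.025 0.027] body [577.  171.9] [82. 72.] 86.6
scene jar 119 [0.632  0.2121 0.0969] [0.026 0.025] body [626.2 209.5] [73. 76.] 83.3
scene jar 130 [0.6259 0.1608 0.0975] [0.027 0.025] body [620.6 163.6] [75. 78.] 84.8
top tin 96 [0.5766 0.2183 0.099 ] [0.022 0.023] body [578.7 213.8] [72. 72.] 88.4
top tin 96 [0.5746 0.1695 0.0979] [0.02  0.023] body [577.2 169.9] [81. 77.] 81.8
top jar 113 [0.628  0.2133 0.0989] [0.024 0.024] body [622.9 209.5] [72. 75.] 85.0
top jar 113 [0.6226 0.1605 0.0989] [0.024 0.025] body [618.8 163.6] [74. 77.] 83.4
```

```bash
python3 -m inch '[[0,0.1,-0.1,-0.08,0,0.03,0.42],[0.1,0.2,-0.1,-0.16,-0.01,0.06,0.42],[0.142,0.437,0.05,-0.237,-0.017,0.094,0.42],[0.15,0.476,0.068,-0.237,-0.017,0.094,0.42],[0.15,0.476,0.068,-0.237,-0.017,0.094,0.42]]'
python3 to.py .617 -.1438 .0844 2.5 .37
```

```text
clock: 46.62
position: [0.587, -0.1432, 0.1603]
tool_rot: [2.774, 0.001, 1.613]
force: [0.4, -0.6, 0.4]
grip_width: 0.0357
finger_force: 0.0
shift [-0.009  0.004  0.408] turn [-0.002  0.001 -0.   ] | z axis [ 0.36  0.02 -0.93] t 46.62 q [-0.25  0.47  0.59  2.05 -0.87  0.47  1.02]
```

```bash
python3 -m inch '[[-0.006,0.004,0.12,0,0,0,0.42],[-0.006,0.004,0.24,0,0,0,0.42],[-0.006,0.004,0.33,0,0,0,0.42],[-0.006,0.004,0.405,0,0,0,0.42],[-0.006,0.004,0.405,0,0,0,0.42]]'
python3 -m inch '[[0,0,0,0,0,0,0],[0,0,0,0,0,0,0],[0,0,0,0,0,0,0],[0,0,0,0,0,0,0],[0,0,0,0,0,0,0]]' 50
python3 -m inch '[[0,0,-0.05,0,0,0,0],[0,0,-0.15,0,0,0,0],[0,0,-0.3,0,0,0,0],[0,0,-0.45,0,0,0,0],[0,0,-0.45,0,0,0,0]]'
python3 to.py .49 -.17 .19 11 0
```

```text
clock: 47.25
position: [0.617, -0.1429, 0.0849]
tool_rot: [2.773, 0.001, 1.613]
force: [0.6, -0.1, 0.3]
grip_width: 0.0357
finger_force: 0.0
clock: 47.88
position: [0.6188, -0.142, 0.0868]
tool_rot: [2.768, 0.001, 1.613]
force: [6.2, -0.5, 2.4]
grip_width: 0.0073
finger_force: 48.6
clock: 48.5
position: [0.5851, -0.1431, 0.1713]
tool_rot: [2.769, 0.0, 1.613]
force: [-0.1, 0.4, -0.8]
grip_width: 0.0075
finger_force: 49.4
shift [-0.114 -0.413 -0.262] turn [ 0.237  0.018 -0.094] | z axis [ 0.  0. -1.] t 48.5 q [-0.28  0.45  0.62  2.05 -0.85  0.48  1.01]
```

```bash
python3 -m inch '[[0,-0.1,-0.2,0.08,0,-0.03,0],[-0.05,-0.25,-0.262,0.16,0.01,-0.06,0],[-0.114,-0.413,-0.262,0.237,0.018,-0.094,0],[-0.114,-0.413,-0.262,0.237,0.018,-0.094,0],[-0.114,-0.413,-0.262,0.237,0.018,-0.094,0]]'
python3 to.py .471 -.3575 .147 11 0
```

```text
clock: 49.12
position: [0.4904, -0.1695, 0.1878]
tool_rot: [-3.141, -0.001, 1.762]
force: [0.6, -0.8, -1.1]
grip_width: 0.0073
finger_force: 49.2
shift [-0.905 -0.274  0.204] turn [-0.001 -0.001 -0.001] | z axis [ 0.  0. -1.] t 49.12 q [-0.37  0.51  0.83  1.93 -0.47  0.91  0.88]
```

```bash
python3 -m inch '[[-0.3,-0.1,0,0,0,0,0],[-0.6,-0.2,0,0,0,0,0],[-0.905,-0.274,0,0,0,0,0],[-0.905,-0.274,0.1,0,0,0,0],[-0.905,-0.274,0.2,0,0,0,0],[-0.905,-0.274,0.2,0,0,0,0]]'
python3 to.py .471 -.3575 .09 11 0
python3 pl.py orange
python3 - <<'E'
from h import *
f=grab('scene','pics/s9.png')
cv2.imwrite('pics/c9.png',cv2.resize(cv2.imread('pics/s9.png')[190:360,90:260],(600,600)))
E
```

```text
clock: 49.88
position: [0.4705, -0.3568, 0.147]
tool_rot: [-3.138, -0.002, 1.763]
force: [0.1, 0.0, -0.1]
grip_width: 0.0077
finger_force: 49.2
shift [-0.004  0.003  0.285] turn [-0.002 -0.001 -0.   ] | z axis [ 0.  0. -1.] t 49.88 q [ 0.07  0.66  0.73  1.78 -0.54  0.92  1.23]
scene 476 c [ 0.4766 -0.358   0.1565] n [0.983 0.183 0.012] min [ 0.47   -0.383   0.1073] max [ 0.4827 -0.3318  0.2081]
   rack x (face) [-0.0496 -0.0457 -0.0433] rack y [-0.0283  0.0238]
   rack [array([ 521.1, -346.4]), array([175.3,  84.1]), np.float64(10.9)]
top 101 c [ 0.469  -0.3363  0.1789] n [0.972 0.233 0.031] min [ 0.4644 -0.3498  0.1245] max [ 0.4741 -0.3277  0.2106]
   rack x (face) [-0.0515 -0.0462 -0.0442] rack y [0.0049 0.0276]
   rack [array([ 518.5, -346.5]), array([172.3,  86.5]), np.float64(10.7)]
```

View pics/c9.png

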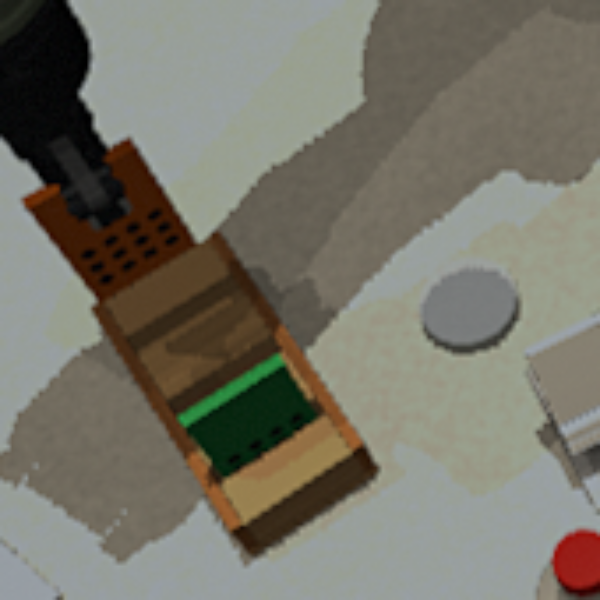

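Orange plate hangs over slot 0 (lower edge at crop (140,275)) and green is seated in slot 2. Lowering.

```bash
python3 -m inch '[[0.006,0,0.1,0,0,0,0],[0.006,0,0.2,0,0,0,0],[0.006,0,0.26,0,0,0,0],[0.006,0,0.3,0,0,0,0],[0.006,0,0.34,0,0,0,0],[0.006,0,0.38,0,0,0,0],[0.006,0,0.42,0,0,0,0],[0.006,0,0.45,0,0,0,0],[0.006,0,0.45,0,0,0,0]]'
python3 pl.py orange
```

```text
clock: 51.15
position: [0.4698, -0.3567, 0.0576]
tool_rot: [-3.138, -0.001, 1.763]
force: [-0.3, -0.3, -0.7]
grip_width: 0.0074
finger_force: 49.2
scene 236 c [ 0.4763 -0.3595  0.0892] n [0.983 0.185 0.011] min [ 0.4694 -0.3835  0.0566] max [ 0.4823 -0.3309  0.1188]
   rack x (face) [-0.0496 -0.0463 -0.0442] rack y [-0.0288  0.0247]
   rack [array([ 521.9, -346.2]), array([174.2,  84. ]), np.float64(10.9)]
top 51 c [ 0.4674 -0.3352  0.1064] n [0.981 0.188 0.056] min [ 0.464  -0.3468  0.0739] max [ 0.4715 -0.3277  0.1216]
   rack x (face) [-0.0521 -0.0481 -0.0455] rack y [0.0086 0.028 ]
   rack [array([ 518.5, -345.9]), array([172. ,  86.1]), np.float64(10.5)]
```

```bash
python3 -m inch '[[0,0.002,0.01,0,0,0,0],[0,0.002,0.02,0,0,0,0],[0,0.002,0.028,0,0,0,0],[0,0.002,0.028,0,0,0,0.2],[0,0.002,0.028,0,0,0,0.3],[0,0.002,0.028,0,0,0,0.3],[0,0.002,0.028,0,0,0,0.3],[0,0,-0.2,0,0,0,0.3],[0,0,-0.4,0,0,0,0.3],[0,0,-0.6,0,0,0,0.3],[0,0,-0.6,0,0,0,0.3]]'
python3 -m inch '[[0.3,-0.1,0,0,0,0,0.42],[0.6,-0.2,0,0,0,0,0.42],[0.8,-0.2,0,0,0,0,0.42],[0.8,-0.2,0,0,0,0,0.42]]'
python3 pl.py orange; python3 pl.py green; python3 caps.py
python3 - <<'E'
from h import *
grab('scene','pics/s10.png')
E
```

```text
clock: 52.62
position: [0.4713, -0.3576, 0.1805]
tool_rot: [3.141, 0.002, 1.763]
force: [-0.4, 0.7, -0.9]
grip_width: 0.0255
finger_force: 0.0
clock: 53.12
position: [0.4001, -0.2043, 0.1777]
tool_rot: [-3.138, -0.003, 1.767]
force: [0.2, -0.5, -0.2]
grip_width: 0.0356
finger_force: 0.0
scene 464 c [ 0.476  -0.3575  0.0892] n [0.981 0.193 0.017] min [ 0.4695 -0.3832  0.0587] max [ 0.4823 -0.331   0.1151]
   rack x (face) [-0.0498 -0.0461 -0.0438] rack y [-0.0288  0.0245]
   rack [array([ 521.8, -346.3]), array([172.8,  84. ]), np.float64(10.9)]
top 55 c [ 0.4732 -0.356   0.101 ] n [0.977 0.208 0.043] min [ 0.4649 -0.3806  0.0712] max [ 0.4782 -0.3278  0.1169]
   rack x (face) [-0.0495 -0.0461 -0.0445] rack y [-0.0259  0.0277]
   rack [array([ 518.7, -346.2]), array([171.9,  85.9]), np.float64(10.7)]
scene 454 c [ 0.5737 -0.3361  0.0912] n [0.98  0.196 0.025] min [ 0.5668 -0.3621  0.0596] max [ 0.5798 -0.3109  0.115 ]
   rack x (face) [0.0499 0.0539 0.056 ] rack y [-0.0263  0.0258]
   rack [array([ 521.2, -346.5]), array([174.9,  84.2]), np.float64(10.9)]
top 35 c [ 0.5673 -0.33    0.
[... 197 characters left out ...]
.9,  86.7]), np.float64(10.8)]
scene tin 110 [0.581  0.2186 0.0969] [0.028 0.024] body [584.7 215.6] [59. 78.] 55.8
scene tin 114 [0.5775 0.1708 0.0968] [0.026 0.025] body [576.9 172.6] [85. 71.] 84.4
scene jar 119 [0.6312 0.2131 0.0964] [0.024 0.024] body [626.1 209.1] [71. 76.] 85.9
scene jar 133 [0.6261 0.1599 0.0963] [0.027 0.026] body [622.1 164. ] [75. 76.] 83.6
top tin 98 [0.5767 0.2174 0.0985] [0.022 0.022] body [579.  212.4] [75. 73.] 86.5
top tin 95 [0.5746 0.1695 0.0986] [0.02  0.023] body [575.1 170.6] [80. 73.] 85.4
top jar 115 [0.6278 0.2134 0.0979] [0.023 0.025] body [623.3 210.7] [70. 75.] 83.6
top jar 112 [0.6224 0.161  0.0987] [0.024 0.026] body [618.9 163.7] [74. 75.] 83.4
```

View pics/s10.png

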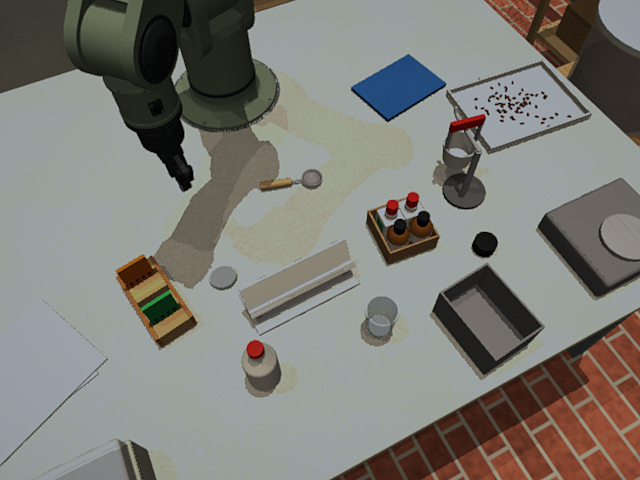

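Final view: plates are in the rack (140,270) and (160,305), all four containers are in the carton (402,225), and the pail is on the hook (465,130). Handing in.

```bash
python3 -c "
from workcell import bot
print(bot.job_done())"
```

```text
the job is handed in; nothing more can be done
None
```

The bench is put away and the job is handed in: both plates present (green, orange) are in the rack, the two jars and two canisters stand in the carton, and the pail hangs on the hook; the last camera check showed everything in place, but the hand-in returned no verdict.

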